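Chock the mower roller on the sloping drip board

ROBOT

A 6-joint arm with a two-finger parallel gripper is mounted at the origin on the work surface. World frame = base frame: x ahead of the robot, y to its left, z up, the work surface at z = 0. Lengths are in mm, angles in rad, forces in N, time in s.
With the tool pointing down it reaches from about 350 to 725 mm from the base axis. Payload 6 kg.
Tool frame: the origin (TCP) lies midway between the tips of the shut fingers; the grasp point (between the pads) lies 19 mm behind it; z points along the fingers, y is the direction in which the jaws open and shut (so a half turn about z gives the same grasp; the last joint's range is limited). The gripper opens to 85 mm and grips with 20 to 120 N. Pads are 22 mm wide; open, the fingers measure 114 mm over their backs; the gripper's body (76 mm by 85 mm) begins 54 mm behind the grasp point. The pads swing forward as they close: fully open they stand 13 mm farther back than shut.
Start: joints at [-0.934, 0.04, 0.085, 0, -1.615, -0.334], TCP at [178.923, -572.674, 192.561] pointing down, gripper open.
Joint ranges: [-2.56, 2.56], [-1.29, 2.01], [-1.08, 1.49], [-3.29, 1.98], [-2.81, -0.18], [-2.99, 2.99]. Speed limits (rad/s): [2.57, 2.57, 3.01, 3.14, 3.14, 3.14].

INTERFACE

Orientations are given as a rotation vector (axis times angle).
In Python, from workcell import state, read_camera, close_job gives the robot as it stands. The module is installed in compiled form; this text tells all that it offers.
- The arm moves only by the shell command python3 -m crank 'ROWS'. ROWS is JSON, a list of rows, each an object with "translation": the shift along the tool's x, y, z in cm, a list of three; "dr": the turn, a rotation vector about the tool's x, y, z in rad, a list of three; "jaw": the closure, from 0 (fully open) to 1 (shut). In form: [{"translation": [tx, ty, tz], "dr": [rx, ry, rz], "jaw": jaw}, ...]. A call has 1 to 12 rows; each row shifts and turns the commanded pose from where the row before left it, along the tool's axes as they then stand; what a row does not reach is not made up. A row lasts 1/12 s, in which the tool goes at most 41.7 mm and 7.16 degrees, less where a joint would pass 70% of its speed; a pose out of reach is approached as far as the arm can. A call with a gripper value outside its range is refused whole. The fingers move at their own pace and stop on an object; the grip force is fixed at half the most. Time passes only in rows, so rows that do not move let the fingers close. It gives the time, the measured TCP pose, the force and the opening at its end, in the units of the state.
- state(): the state, without advancing time (a new reading comes with each control period).
- read_camera(name): name is "side" or "top" or "wrist"; returns a dict with "color" (400x640x3 uint8, red, green, blue), "z_map" (400x640 float32, mm along the optical axis (not along the pixel's ray), 0 where there is no reading), "fx", "fy", "cx", "cy" (pixels), "position" and "orientation" of the camera in the world. Camera axes: x right, y down, z forward; pixel columns grow to the right and rows downward; lengths in mm; the calibration is good to about 2 mm. A picture is of the moment at which its call begins.
- close_job(): hands the job in, once; it reports no verdict.
The state is a dict: "clock": time; "qpos": joint angles; "qvel": joint speeds; "effort": joint torques, N m; "tool_pos": TCP position; "tcp_rot": TCP orientation; "wrist_force": force on the tool from outside, world axes, zero at the start; "wrist_torque": the same for the moment, N m; "opening": finger opening in mm.
Only numpy, scipy, OpenCV 4.12 (cv2) and the standard library are available. Lean on these libraries where they do the work, as an engineer would, in place of code of your own. Each camera call takes 0.05 s, during which the arm holds its last target.

TASK

Put the freshly oiled black rubber mower roller on its side on the sloping grey drip board to drain, so that it cannot roll away. First set the yellow chock down on the middle of the board's red band, square to the board, and let go of it; then lay the black roller across the board against the chock's uphill side, in line with the chock, and let go only once it is lying on the board against the chock, so that it stays put. Leave the pale wooden roller where it is.

Things in the scene. Friction and masses are not known exactly. Their poses are not given: they have to be found in the camera images.
- chock: Yellow chock (sizes in mm), about 400 g: a ridge, foot 60 (its x) by 50 (its y), 36 high, top 24 (x) by 50 (y) with a dark metal strip. The faces along x slope alike; those along y are upright, 50 apart, good to grip from above. Stands loose on the bench. Origin: centre of its underside, z up. Either way round will do.
- rubber_roller: Black rubber roller, steel hubs, about 300 g: plain cylinder 48 mm in diameter, 60 mm long, flat ends. Origin: its centre; y is its axis (x, z turn as it rolls). Lies in a fixed blue cradle, centre 32 mm above the bench. Cradle: 36 wide along the axis, 86 across, floor 8 high, side rails 14 high; so the roller's ends stand 12 clear of it on both sides: grip there from above.
- wood_roller: Pale wooden roller with brass hubs, same size as the black one, lying in an identical blue cradle: a bystander, not to be moved. Origin at its centre, y along its axis.
- band (a point): Centre of the red band (62 mm wide, full width) on the fixed grey drip board, on its top surface, 24 mm above the bench. x: up the 6 degree slope (away from the robot, +-17 degrees), y: along the band, z: out of the surface. Board reaches 90 mm downhill, 150 uphill, 90 to each side; low edge open. A roller against the chock: centre 24 above the surface, 45 uphill of the chock's origin.
Things that resemble listed ones, but are neither listed nor needed, are in the scene too. Of the things that look like the chock, take the one that is farthest to the robot's left at the start.

How it is judged:
By the outcome, as a careful person would: the job done as asked, in the order asked, and still so for the second after the job is handed in, with the robot touching nothing.
It also fails if it takes over 58 s, if anything falls off the work surface, if the arm or the gripper's body presses on something with over 40 N, if the wrist force passes 120 N, or if a joint passes its speed limit or range.

## Working session

There is one attempt and no reset: what is moved stays moved. The work goes in short steps, Python scripts to look and compute and a shell command to move; the robot and the scene stay as the last step left them, time stands still between calls to the robot, and variables do not carry over. Pictures are saved under pics/ and viewed, and the job is handed in when it is done.

```bash
mkdir -p pics
cat > h.py <<'E'
import numpy as np, cv2
from scipy.spatial.transform import Rotation as R
from workcell import state, read_camera
def snap(name,fn):
    c=read_camera(name); cv2.imwrite('pics/'+fn,cv2.cvtColor(c['color'],cv2.COLOR_RGB2BGR)); np.savez('pics/'+fn[:-4]+'.npz',**c); return c
def rot(c):
    o=np.array(c['orientation']); return o if o.shape==(3,3) else R.from_rotvec(o).as_matrix()
def cloud(c):
    v,u=np.mgrid[0:400,0:640]; z=c['z_map']; p=np.stack([(u-c['cx'])/c['fx']*z,(v-c['cy'])/c['fy']*z,z],-1)
    return p@rot(c).T+np.array(c['position'])
def ray(c,u,v,h):
    d=rot(c)@np.array([(u-c['cx'])/c['fx'],(v-c['cy'])/c['fy'],1]); p=np.array(c['position']); return p+d*(h-p[2])/d[2]
E
python3 - <<'E'
from h import *
print(state())
for n in('side','top','wrist'):
    c=snap(n,n+'0.png'); print(n,c['fx'],c['cx'],c['cy'],c['position'],c['orientation'])
E
```

```text
{'clock': 0.0, 'qpos': array([-9.34331713e-01,  4.08124150e-02,  8.37962911e-02, -4.69359441e-04,
       -1.61546942e+00, -3.33692395e-01]), 'qvel': array([-8.95343748e-05,  3.59179857e-04, -1.33504890e-03, -1.59480325e-03,
       -6.28511557e-04, -3.94502272e-04]), 'effort': array([ 1.11977141e-05, -3.68202996e+01,  3.47422743e+01,  6.93245530e+00,
       -5.37021944e-03, -3.58416162e-05]), 'tool_pos': array([ 178.85790136, -572.31207399,  191.56945881]), 'tcp_rot': array([ 4.73754509e-01, -3.10528765e+00, -2.69043717e-03]), 'wrist_force': array([ 0.85697084,  0.01922303, -0.6422618 ]), 'wrist_torque': array([-0.01374961,  0.00448344, -0.00876674]), 'opening': 85.10248308178411}
side 393.2163366565425 316.14588028826734 198.77848741358125 [475.68272516 700.77275456 491.96944328] [-0.13913256  2.71701993 -1.46838553]
top 365.9691890614684 324.355246881916 201.96078441689036 [390.5340186    9.3544081  916.09252991] [-2.126391    2.13693366 -0.20098438]
wrist 291.8135282095836 327.1589592632903 195.51992492614764 [ 113.5964354  -594.84182673  372.16765227] [1.75301796 2.38502228 0.33305807]
```

View pics/top0.png

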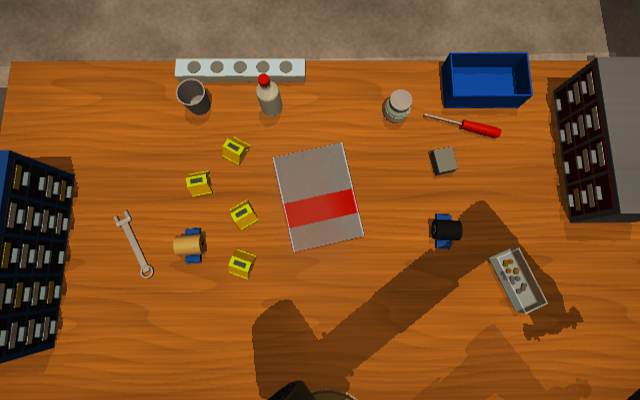

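View pics/side0.png

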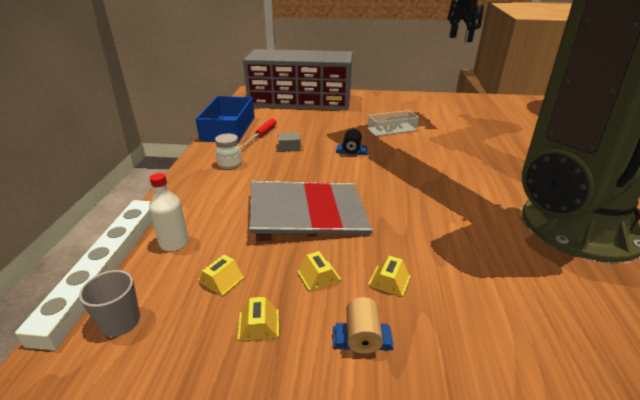

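Run:
```python
from h import *
for n in('top','side'):
    c=dict(np.load(f'pics/{n}0.npz')); P=cloud(c); hsv=cv2.cvtColor(c['color'],cv2.COLOR_RGB2HSV)
    print(n)
    H,S,V=[hsv[...,i].astype(int) for i in range(3)]
    ye=((H>24)&(H<35)&(S>150)&(V>70)).astype(np.uint8)
    ye=cv2.morphologyEx(ye,cv2.MORPH_CLOSE,np.ones((5,5)))
    k,l,st,ce=cv2.connectedComponentsWithStats(ye)
    for i in range(1,k):
        if st[i,4]<80: continue
        p=P[(l==i)]; p=p[p[:,2]>2]
        t=p[p[:,2]>32]; 
        (cx,cy),wh,a=cv2.minAreaRect(t[:,:2].astype(np.float32)); 
        print('yel',ce[i].round(),st[i,4],'top',cx,cy,wh,a,'z',np.median(t[:,2]),'mean',t.mean(0).round(1),'all',[np.round(x,1) for x in cv2.minAreaRect(p[:,:2].astype(np.float32))])
    re=(((H<6)|(H>174))&(S>150)&(V>60)).astype(np.uint8)
    k,l,st,ce=cv2.connectedComponentsWithStats(re)
    for i in range(1,k):
        if st[i,4]<1000: continue
        p=P[l==i]; print('red',ce[i].round(),st[i,4],[np.round(x,1) for x in cv2.minAreaRect(p[:,:2].astype(np.float32))])
        m=p.mean(0); u,s,v=np.linalg.svd(p-m,full_matrices=False); print(m,v)
    gr=(S<70)&(P[...,2]>8)&(P[...,2]<55)&(np.hypot(P[...,0]-430,P[...,1]-20)<200)|(re>0)
    k,l,st,ce=cv2.connectedComponentsWithStats(gr.astype(np.uint8))
    for i in range(1,k):
        if st[i,4]<2000: continue
        p=P[l==i]; print('board',ce[i].round(),st[i,4],[np.round(x,1) for x in cv2.minAreaRect(p[:,:2].astype(np.float32))])
        m=p.mean(0); u,s,v=np.linalg.svd(p-m,full_matrices=False); print(m,v[2],s/np.sqrt(len(p)))
    for nm,yc in(('blk',None),):
        b=(np.hypot(P[...,0]-330,P[...,1]+290)<80)&(P[...,2]>5)&(P[...,2]<80)
        blu=b&(H>95)&(H<125)&(S>120); blk=b&~blu&(P[...,2]>20)
        print('blue',P[blu].mean(0),[np.round(x,1) for x in cv2.minAreaRect(P[blu][:,:2].astype(np.float32))])
        print('blk',P[blk].mean(0),blk.sum(),[np.round(x,1) for x in cv2.minAreaRect(P[blk][:,:2].astype(np.float32))],P[blk][:,2].max(), np.argwhere(blk).mean(0))
```

```text
top
yel [236. 145.] 285 top 557.6494140625 118.24017333984375 (396.8242492675781, 40.80632019042969) 38.9578971862793 z 36.665309815706564 mean [689.7 225.7  45.2] all [array([564.7, 115.6]), array([404.6,  53.8]), np.float64(39.0)]
yel [197. 178.] 277 top 515.6693725585938 166.2786407470703 (398.2715148925781, 50.16099548339844) 58.608673095703125 z 37.09848645335143 mean [605.7 314.4  41. ] all [array([523.9, 169.6]), array([412.4,  60.8]), np.float64(58.6)]
yel [240. 211.] 284 top 526.4131469726562 203.62925720214844 (27.10238265991211, 49.12977981567383) 31.76836395263672 z 36.71743908046699 mean [525.7 203.5  36.7] all [array([531.6, 209.8]), array([42.4, 54.2]), np.float64(31.7)]
yel [239. 266.] 331 top 390.6783447265625 119.55916595458984 (217.95578002929688, 32.79806137084961) 81.36731719970703 z 36.68024305931965 mean [402.6 200.8  44.3] all [array([382.4, 122.8]), array([221.9,  50.1]), np.float64(81.4)]
red [320. 208.] 1720 [array([482.2,  -1.7]), array([174. , 170.5]), np.float64(12.6)]
[536.42130323  10.91834613  28.1568189 ] [[ 0.20389222 -0.17017808 -0.96408889]
 [-0.18095134  0.96125681 -0.20794701]
 [-0.96212503 -0.21685196 -0.16519883]]
board [321. 202.] 3695 [array([514.7,   6.3]), array([240.7, 181.5]), np.float64(13.0)]
[551.00428435   8.20571305  27.65303043] [-0.15839903  0.1201955  -0.98003204] [57.45492906 41.1298098  35.91412279]
blue [nan nan nan] [array([0., 0.]), array([0., 0.]), np.float64(0.0)]<stdin>:30: RuntimeWarning: Mean of empty slice.
  ret = um.true_divide(
<stdin>:31: RuntimeWarning: Mean of empty slice.
Traceback (most recent call last):
ValueError: zero-size array to reduction operation maximum which has no identity
```

```bash
cat > m.py <<'E'
from h import *
import sys
def rect(p): return [np.round(x,1).tolist() for x in cv2.minAreaRect(p[:,:2].astype(np.float32))]
def plane(p):
    for _ in range(4):
        m=p.mean(0); v=np.linalg.svd(p-m,full_matrices=False)[2][2]; v=v*np.sign(v[2]); d=(p-m)@v; p=p[abs(d)<max(2.,2*d.std())] if d.std()>1 else p
    return m,v,d.std()
if __name__=='__main__':
  for n in('top0','side0'):
    c=dict(np.load(f'pics/{n}.npz')); P=cloud(c); hsv=cv2.cvtColor(c['color'],cv2.COLOR_RGB2HSV)
    ok=(c['z_map']>0)&(P[...,2]>-10)&(P[...,2]<70)
    H,S,V=[hsv[...,i].astype(int) for i in range(3)]
    print(n, 'bad',(c['z_map']<=0).mean())
    ye=((H>24)&(H<35)&(S>150)&(V>70)).astype(np.uint8)
    ye=cv2.morphologyEx(ye,cv2.MORPH_CLOSE,np.ones((5,5)))
    k,l,st,ce=cv2.connectedComponentsWithStats(ye)
    for i in range(1,k):
        if st[i,4]<80: continue
        p=P[(l==i)&ok]; p=p[p[:,2]>3]; t=p[(p[:,2]>33)&(p[:,2]<40)]
        print('yel',ce[i].round(),st[i,4],'top',len(t),rect(t),t.mean(0).round(1),'all',rect(p))
    re=((((H<6)|(H>174))&(S>150)&(V>60))&ok&(abs(P[...,1])<140)).astype(np.uint8)
    k,l,st,ce=cv2.connectedComponentsWithStats(re)
    i=1+np.argmax(st[1:,4]); p=P[l==i]; print('red',ce[i].round(),st[i,4],rect(p),p.mean(0))
    gr=((S<70)|(re>0))&(P[...,2]>8)&(P[...,2]<55)&(np.hypot(P[...,0]-530,P[...,1]-10)<250)&ok
    k,l,st,ce=cv2.connectedComponentsWithStats(gr.astype(np.uint8)); i=1+np.argmax(st[1:,4]); p=P[l==i]; print('board',ce[i].round(),st[i,4],rect(p),plane(p))
    for nm,(bx,by) in(('blk',(495,-270)),('wood',(480,310))):
        b=(np.hypot(P[...,0]-bx,P[...,1]-by)<100)&(P[...,2]>5)&ok
        blu=b&(H>95)&(H<125)&(S>120); blk=b&~blu&(P[...,2]>15)
        print(nm,'blue',blu.sum(),rect(P[blu]),'body',blk.sum(),rect(P[blk]),P[blk].mean(0).round(1),np.percentile(P[blk][:,2],98),np.argwhere(blk).mean(0)[::-1])
E
python3 m.py
```

```text
top0 bad 0.0040859375
yel [236. 145.] 285 top 197 [[693.5, 227.9], [48.7, 27.7], 61.5] [692.5 227.8  36.6] all [[699.4, 224.2], [49.6, 41.8], 61.1]
yel [197. 178.] 277 top 205 [[607.0, 316.1], [27.3, 49.8], 11.0] [606.5 315.9  36.9] all [[614.8, 317.7], [44.1, 50.0], 12.4]
yel [240. 211.] 284 top 214 [[526.4, 203.6], [27.1, 49.1], 31.8] [525.8 203.4  36.7] all [[532.9, 207.5], [42.4, 49.1], 31.0]
yel [239. 266.] 331 top 221 [[402.8, 202.8], [50.0, 25.4], 70.4] [402.8 202.5  36.6] all [[395.2, 205.5], [50.0, 41.6], 70.4]
red [320. 208.] 1714 [[537.0, 10.5], [61.6, 170.5], 12.6] [536.93199384  10.92382083  25.04852586]
board [319. 189.] 5371 [[567.0, 17.0], [237.1, 179.3], 12.7] (array([582.95178771,  14.6841738 ,  29.58854128]), array([-0.09990011, -0.02256758,  0.99474151]), np.float64(1.2520012255745265))
blk blue 229 [[481.7, -291.5], [57.6, 82.8], 89.3] body 563 [[483.0, -294.1], [61.5, 74.2], 85.7] [ 480.2 -290.3   49.7] 58.717412878760605 [446.98934281 229.24333925]
wood blue 194 [[448.6, 317.4], [82.4, 47.4], 5.8] body 665 [[469.6, 284.2], [65.9, 163.3], 27.5] [453.6 312.1  47.
[... 498 characters left out ...]
3.3, 49.8], 11.4] [604.5 317.2  36.9] all [[605.1, 316.0], [23.3, 50.1], 12.5]
red [322. 206.] 1271 [[536.5, 8.1], [61.1, 171.3], 12.8] [535.01925197  15.5744683   25.68717956]
board [306. 208.] 5418 [[565.5, 17.0], [235.6, 182.1], 12.6] (array([567.29019012,  27.53132583,  28.90610764]), array([-0.10139155, -0.02005485,  0.99464444]), np.float64(0.8740099216500599))
blk blue 116 [[480.5, -287.2], [42.2, 81.7], 82.1] body 373 [[475.1, -293.8], [75.5, 68.6], 22.0] [ 479.5 -279.5   42.1] 58.05506725144679 [352.2386059  140.26005362]
wood blue 475 [[447.1, 325.5], [83.1, 35.1], 3.6] body 1971 [[463.6, 281.5], [75.1, 163.6], 27.1] [456.6 318.7  43.4] 57.29058263955685 [358.26382547 317.75038052]
```

Run:
```python
import cv2,numpy as np
i=cv2.imread('pics/top0.png')
a=cv2.resize(i[130:285,165:265],None,fx=3.8,fy=3.8,interpolation=2); b=cv2.resize(i[195:265,400:500],None,fx=4,fy=4,interpolation=2)
o=np.zeros((600,800,3),np.uint8); o[:589,:380]=a; o[:280,390:790]=b; cv2.imwrite('pics/z0.png',o)
```

```text
(no output)
```

View pics/z0.png

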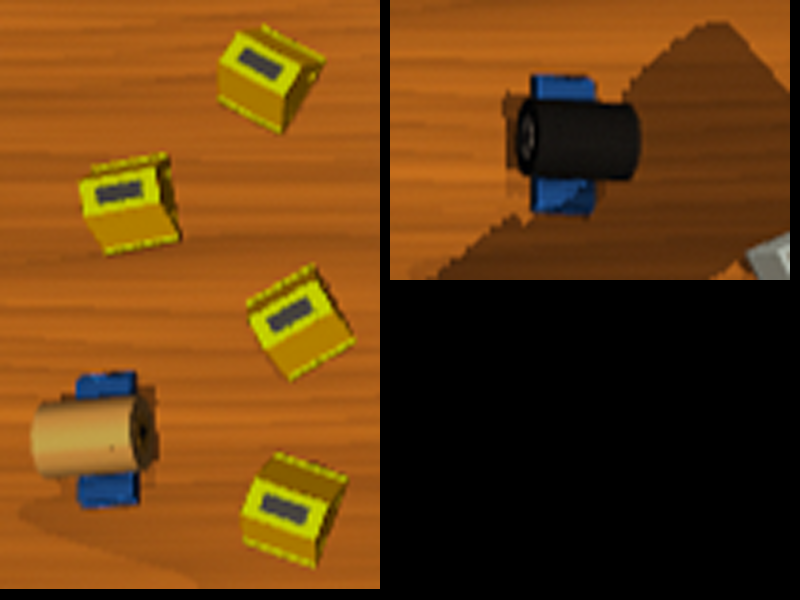

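```bash
cat > plan.py <<'E'
from h import *
# usage: target pos, board-like x-yaw (deg) & tilt slope deg -> delta in tool axes
def goal(yaw,slope=0):
    # object frame: z up out of surface, x uphill at yaw; tool z=-z, tool y=+-y
    O=R.from_euler('z',yaw,degrees=True)*R.from_euler('y',-slope,degrees=True)
    M=O.as_matrix(); return [R.from_matrix(np.c_[s*M[:,0],-s*M[:,1],-M[:,2]]) for s in(1,-1)], M
def delta(pos,yaw,slope=0):
    s=state(); Rt=R.from_rotvec(s['tcp_rot']); Gs,_=goal(yaw,slope)
    G=min(Gs,key=lambda g:(Rt.inv()*g).magnitude()); rv=(Rt.inv()*G).as_rotvec()
    d=Rt.inv().apply(np.array(pos)-s['tool_pos'])/10
    print('t',round(s['clock'],2),'pos',s['tool_pos'].round(1),'q6',s['qpos'].round(2)); print('shift cm (now axes)',d.round(3),'dr',rv.round(4),'deg',np.degrees(np.linalg.norm(rv)).round(1),'shift in goal axes',G.inv().apply(np.array(pos)-s['tool_pos']).round(2)/10,'F',s['wrist_force'].round(1),'open',round(s['opening'],1))
E
python3 - <<'E'
from plan import *
print(R.from_rotvec(state()['tcp_rot']).as_matrix().round(3))
for p,y in(((480,-290,192),-1),((605.5,316,192),11.3)): delta(p,y)
E
```

```text
[[-0.955 -0.298 -0.001]
 [-0.298  0.955  0.001]
 [ 0.     0.001 -1.   ]]
t 0.15 pos [ 178.9 -572.4  191.8] q6 [-0.93  0.04  0.08 -0.   -1.62 -0.33]
shift cm (now axes) [-3.7163e+01  1.7977e+01  3.0000e-03] dr [ 1.300e-03 -3.000e-04  3.203e-01] deg 18.3 shift in goal axes [-2.9615e+01  2.8762e+01 -1.7000e-02] F [ 0.6  0.4 -0.2] open 85.3
t 0.15 pos [ 178.9 -572.4  191.8] q6 [-0.93  0.04  0.08 -0.   -1.62 -0.33]
shift cm (now axes) [-6.7213e+01  7.2077e+01  7.2000e-02] dr [ 0.0013 -0.0002  0.1056] deg 6.0 shift in goal axes [-5.9243e+01  7.8759e+01 -1.7000e-02] F [ 0.6  0.4 -0.2] open 85.3
```

View pics/wrist0.png

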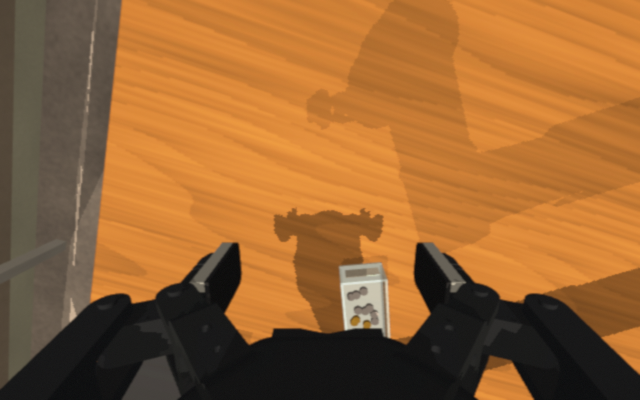

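```bash
python3 -m crank '[{"translation":[-2.8,3.0,0],"dr":[0,0,0],"jaw":0},{"translation":[-2.8,3.0,0],"dr":[0,0,0],"jaw":0},{"translation":[-2.8,3.0,0],"dr":[0,0,0],"jaw":0},{"translation":[-2.8,3.0,0],"dr":[0,0,0],"jaw":0},{"translation":[-2.8,3.0,0],"dr":[0,0,0],"jaw":0},{"translation":[-2.8,3.0,0],"dr":[0,0,0],"jaw":0},{"translation":[-2.8,3.0,0],"dr":[0,0,0],"jaw":0},{"translation":[-2.8,3.0,0],"dr":[0,0,0],"jaw":0},{"translation":[-2.8,3.0,0],"dr":[0,0,0],"jaw":0},{"translation":[-2.8,3.0,0],"dr":[0,0,0],"jaw":0},{"translation":[-2.8,3.0,0],"dr":[0,0,0],"jaw":0},{"translation":[-2.8,3.0,0],"dr":[0,0,0],"jaw":0}]'
python3 - <<'E'
from plan import *
delta((605.5,316,120),11.3)
E
```

```text
clock: 1.15
tool_pos: [392.5, -126.8, 192.8]
tcp_rot: [-0.474, 3.105, 0.0]
wrist_force: [1.9, -0.9, -0.5]
opening: 85.4
t 1.15 pos [ 392.5 -126.8  192.8] q6 [ 0.18 -0.48 -0.35 -0.   -1.7  -1.45]
shift cm (now axes) [-33.533  35.901   7.318] dr [0.0002 0.0011 0.1059] deg 6.1 shift in goal axes [-29.558  39.247   7.278] F [ 1.9 -0.9 -0.5] open 85.4
```

```bash
python3 -m crank '[{"translation":[-2.8,3.0,0],"dr":[0,0,0],"jaw":0},{"translation":[-2.8,3.0,0],"dr":[0,0,0],"jaw":0},{"translation":[-2.8,3.0,0],"dr":[0,0,0],"jaw":0},{"translation":[-2.8,3.0,0],"dr":[0,0,0],"jaw":0},{"translation":[-2.8,3.0,0],"dr":[0,0,0],"jaw":0},{"translation":[-2.8,3.0,0],"dr":[0,0,0],"jaw":0},{"translation":[-2.8,3.0,0],"dr":[0,0,0],"jaw":0},{"translation":[-2.8,3.0,0],"dr":[0,0,0],"jaw":0},{"translation":[-2.8,3.0,0],"dr":[0,0,0],"jaw":0},{"translation":[-2.8,3.0,0],"dr":[0,0,0],"jaw":0},{"translation":[-2.8,3.0,2],"dr":[0,0,0],"jaw":0},{"translation":[-2.6,2.8,2],"dr":[0,0,0.106],"jaw":0}]'
python3 - <<'E'
from plan import *
delta((605.5,316,120),11.3); c=snap('wrist','wrist1.png')
delta((605.5,316,120),11.3)
E
```

```text
clock: 2.15
tool_pos: [603.3, 310.4, 155.5]
tcp_rot: [-0.31, 3.124, 0.002]
wrist_force: [1.3, 0.0, -0.6]
opening: 85.3
t 2.15 pos [603.3 310.4 155.5] q6 [ 0.77  0.25  0.24  0.   -1.57 -2.14]
shift cm (now axes) [-0.313  0.498  3.551] dr [0.0012 0.0022 0.0004] deg 0.1 shift in goal axes [-0.321  0.502  3.55 ] F [ 1.3  0.  -0.6] open 85.3
t 2.2 pos [602.2 314.1 144.6] q6 [ 0.77  0.26  0.24 -0.   -1.56 -2.16]
shift cm (now axes) [-0.38   0.131  2.457] dr [-0.0031 -0.0095 -0.0089] deg 0.8 shift in goal axes [-0.357  0.12   2.461] F [ -2.    0.6 -11.2] open 85.4
```

View pics/wrist1.png

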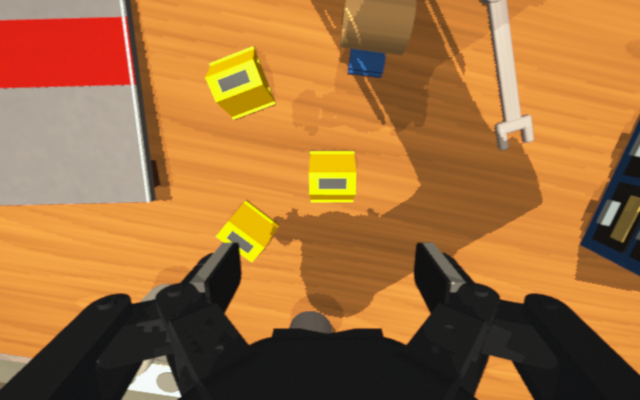

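```bash
python3 -m crank '[{"translation":[-0.3,0.1,0],"dr":[0,0,0],"jaw":0},{"translation":[0,0,0],"dr":[0,0,0],"jaw":0},{"translation":[0,0,0],"dr":[0,0,0],"jaw":0}]'
python3 - <<'E'
from plan import *
from m import rect
c=snap('wrist','wrist2.png'); P=cloud(c); hsv=cv2.cvtColor(c['color'],cv2.COLOR_RGB2HSV); H,S,V=[hsv[...,i].astype(int) for i in range(3)]
ye=((H>22)&(H<35)&(S>150)&(V>70)).astype(np.uint8); ye=cv2.morphologyEx(ye,cv2.MORPH_CLOSE,np.ones((15,15)))
k,l,st,ce=cv2.connectedComponentsWithStats(ye)
for i in range(1,k):
    if st[i,4]<500: continue
    p=P[(l==i)&(c['z_map']>0)]; t=p[(p[:,2]>33)&(p[:,2]<41)]; print(ce[i],rect(t),t[:,2].mean(),rect(p[p[:,2]<50]))
delta((605.5,316,20),11.3)
E
```

```text
clock: 2.45
tool_pos: [605.4, 309.1, 156.2]
tcp_rot: [-0.309, 3.125, 0.0]
wrist_force: [-1.1, -1.1, 0.4]
opening: 85.2
[240.82828598  81.9403684 ] [[525.4, 201.5], [27.4, 50.4], 30.7] 35.195242092509886 [[527.4, 195.6], [62.5, 62.6], 31.2]
[333.43966597 174.51148225] [[605.4, 314.7], [27.4, 49.4], 11.2] 35.244434211301964 [[606.3, 313.3], [60.5, 52.5], 11.3]
[249.24215247 229.52017937] [[691.0, 227.7], [50.1, 27.2], 61.7] 35.316638406261106 [[694.8, 227.5], [56.4, 65.1], 61.3]
t 2.5 pos [605.5 309.  157.1] q6 [ 0.77  0.25  0.25  0.   -1.57 -2.14]
shift cm (now axes) [-0.103  0.674 13.716] dr [ 0.001   0.0027 -0.0007] deg 0.2 shift in goal axes [-0.141  0.688 13.715] F [ 0.3 -0.   1.1] open 85.3
```

```bash
python3 -m crank '[{"translation":[-0.05,0.62,2],"dr":[0,0,0],"jaw":0},{"translation":[0,0,3],"dr":[0,0,0],"jaw":0},{"translation":[0,0,3],"dr":[0,0,0],"jaw":0},{"translation":[0,0,2],"dr":[0,0,0],"jaw":0},{"translation":[0,0,2],"dr":[0,0,0],"jaw":0},{"translation":[0,0,1],"dr":[0,0,0],"jaw":0},{"translation":[0,0,0],"dr":[0,0,0],"jaw":0},{"translation":[0,0,0],"dr":[0,0,0],"jaw":0}]'
python3 - <<'E'
from plan import *
delta((605.4,315.3,4),11.2)
E
```

```text
clock: 3.17
tool_pos: [604.8, 315.5, 26.9]
tcp_rot: [-0.308, 3.125, 0.001]
wrist_force: [1.5, 0.1, 0.3]
opening: 85.4
t 3.17 pos [604.8 315.5  26.9] q6 [ 0.77  0.29  0.06  0.   -1.34 -2.15]
shift cm (now axes) [-0.047 -0.033  2.29 ] dr [0.0006 0.0019 0.001 ] deg 0.1 shift in goal axes [-0.051 -0.031  2.29 ] F [1.5 0.1 0.3] open 85.4
```

```bash
python3 -m crank '[{"translation":[-0.05,0,1.2],"dr":[0,0,0],"jaw":0},{"translation":[0,0,1],"dr":[0,0,0],"jaw":0},{"translation":[0,0,0],"dr":[0,0,0],"jaw":0},{"translation":[0,0,0],"dr":[0,0,0],"jaw":1},{"translation":[0,0,0],"dr":[0,0,0],"jaw":1},{"translation":[0,0,0],"dr":[0,0,0],"jaw":1},{"translation":[0,0,0],"dr":[0,0,0],"jaw":1},{"translation":[0,0,0],"dr":[0,0,0],"jaw":1},{"translation":[0,0,0],"dr":[0,0,0],"jaw":1},{"translation":[0,0,0],"dr":[0,0,0],"jaw":1},{"translation":[0,0,0],"dr":[0,0,0],"jaw":1},{"translation":[0,0,0],"dr":[0,0,0],"jaw":1}]'
```

```text
clock: 4.17
tool_pos: [604.7, 315.9, 3.0]
tcp_rot: [0.309, -3.126, -0.0]
wrist_force: [0.2, 0.8, -0.1]
opening: -0.1
```

Run:
```python
from plan import *
snap('wrist','wrist3.png');snap('side','side3.png');print(state()['opening'],state()['wrist_force'])
```

```text
-0.09621523630819974 [ 0.29951128 -0.64907618  0.22896836]
```

View pics/wrist3.png

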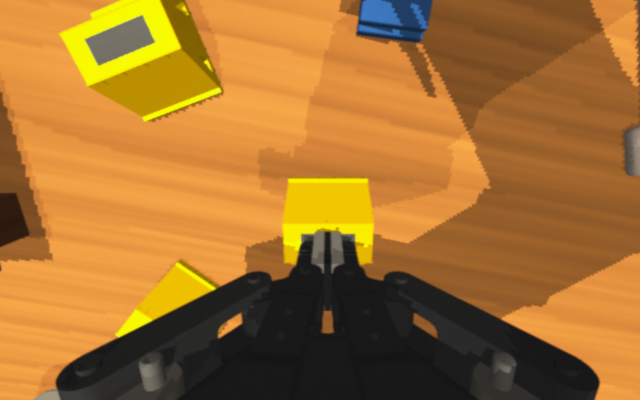

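View pics/side3.png

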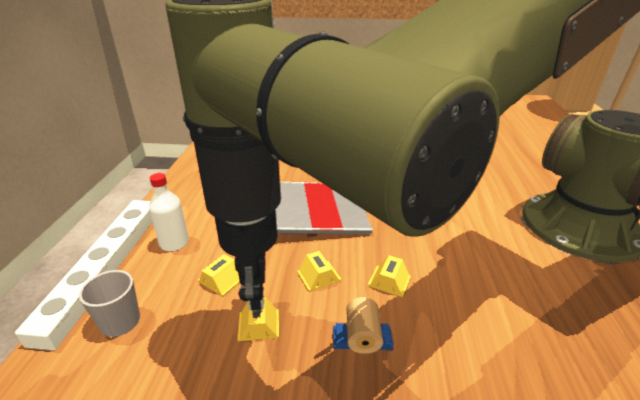

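Run:
```python
from plan import *
c=dict(np.load('pics/side3.npz'));P=cloud(c)
for v in range(285,340,4): print(v,[(tuple(P[v,u].round(0).astype(int)),tuple(c['color'][v,u])) for u in (252,257)])
c=dict(np.load('pics/wrist3.npz'));P=cloud(c);print('cam',c['position'])
for v in range(226,262,4): print(v,[tuple(P[v,u].round(0).astype(int)) for u in (300,319,327,333,340)])
```

```text
285 [((np.int64(590), np.int64(365), np.int64(139)), (np.uint8(68), np.uint8(66), np.uint8(58))), ((np.int64(586), np.int64(356), np.int64(131)), (np.uint8(61), np.uint8(59), np.uint8(53)))]
289 [((np.int64(589), np.int64(369), np.int64(137)), (np.uint8(80), np.uint8(76), np.uint8(68))), ((np.int64(583), np.int64(367), np.int64(135)), (np.uint8(36), np.uint8(37), np.uint8(33)))]
293 [((np.int64(588), np.int64(373), np.int64(134)), (np.uint8(88), np.uint8(84), np.uint8(77))), ((np.int64(583), np.int64(372), np.int64(133)), (np.uint8(39), np.uint8(39), np.uint8(36)))]
297 [((np.int64(589), np.int64(372), np.int64(126)), (np.uint8(53), np.uint8(50), np.uint8(46))), ((np.int64(584), np.int64(370), np.int64(124)), (np.uint8(25), np.uint8(23), np.uint8(23)))]
301 [((np.int64(605), np.int64(329), np.int64(70)), (np.uint8(32), np.uint8(31), np.uint8(29))), ((np.int64(599), np.int64(327), np.int64(68)), (np.uint8(28), np.uint8(27), np.uint8(28)))]
305 [((np.int64(606), np.int64(328), np.int64(61)), (np.uint8(31), np.uint8(30), np.uint8(28))), ((np.int64(599), np.int64(328), np.int64(61)), (np
[... 3037 characters left out ...]
[(np.int64(602), np.int64(300), np.int64(57)), (np.int64(595), np.int64(309), np.int64(67)), (np.int64(595), np.int64(312), np.int64(66)), (np.int64(594), np.int64(315), np.int64(67)), (np.int64(594), np.int64(318), np.int64(66))]
254 [(np.int64(601), np.int64(301), np.int64(62)), (np.int64(596), np.int64(309), np.int64(69)), (np.int64(595), np.int64(312), np.int64(70)), (np.int64(594), np.int64(315), np.int64(70)), (np.int64(594), np.int64(318), np.int64(70))]
258 [(np.int64(601), np.int64(301), np.int64(66)), (np.int64(595), np.int64(309), np.int64(74)), (np.int64(595), np.int64(312), np.int64(73)), (np.int64(594), np.int64(315), np.int64(73)), (np.int64(593), np.int64(317), np.int64(74))]
```

Run:
```python
import cv2
a=cv2.imread('pics/side3.png')[250:350,200:320];cv2.imwrite('pics/z3.png',cv2.resize(a,None,fx=6,fy=6,interpolation=2)[:600,:])
```

```text
(no output)
```

View pics/z3.png

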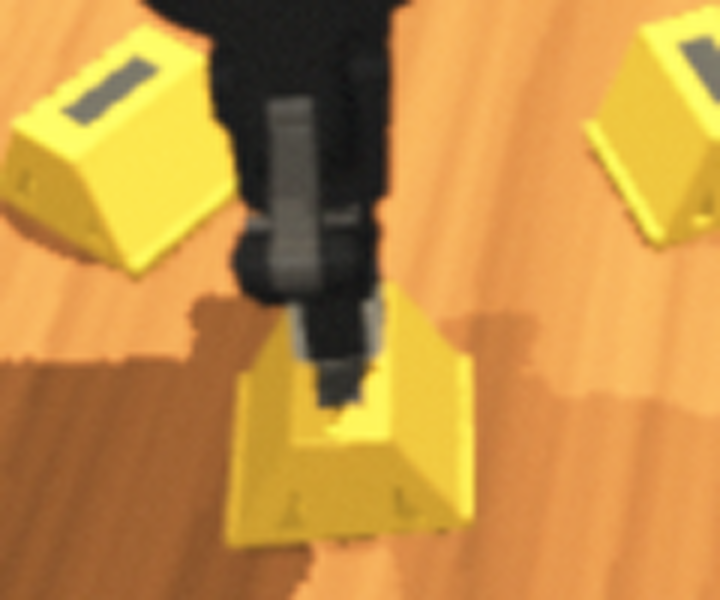

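Run:
```python
from plan import *
c=dict(np.load('pics/side0.npz'));P=cloud(c)
m=(abs(P[...,0]-180)<120)&(abs(P[...,1]+570)<120)&(P[...,2]>120)&(P[...,2]<500)
q=P[m];print(m.sum(),q.min(0),np.percentile(q,[1,5,50,99],axis=0).round(0))
c=dict(np.load('pics/wrist2.npz'));P=cloud(c)
# finger tips open in wrist2 (tool z 157)
for (u,v) in ((230,250),(225,260),(425,250),(215,270),(440,262),(237,246)): print(u,v,P[v,u].round(1),c['z_map'][v,u])
print(c['position'])
```

```text
1039 [ 144.97396813 -641.45558318  245.43350518] [[ 147. -635.  248.]
 [ 151. -629.  255.]
 [ 179. -542.  314.]
 [ 210. -501.  355.]]
230 250 [603.9 263.2 219.2] 128.9816
225 260 [604.1 263.9 227.7] 120.963684
425 250 [586.5 347.3 220.3] 127.782776
215 270 [603.9 262.9 236.3] 112.61013
440 262 [586.1 349.9 230.8] 117.73322
237 246 [606.1 263.9 210.3] 138.23688
[537.93657979 293.9165175  336.61219461]
```

The fingers shut above the chock. In both cameras the fingertips sit about 42 mm higher than the reported TCP, and the start pictures show the same offset. I'll allow for it, reopen and go lower.

```bash
python3 -m crank '[{"translation":[0,0,0],"dr":[0,0,0],"jaw":0},{"translation":[0,0,0],"dr":[0,0,0],"jaw":0},{"translation":[0,0,0],"dr":[0,0,0],"jaw":0},{"translation":[0,0,0],"dr":[0,0,0],"jaw":0},{"translation":[0,0,0],"dr":[0,0,0],"jaw":0},{"translation":[0,0,0],"dr":[0,0,0],"jaw":0},{"translation":[0,0,0],"dr":[0,0,0],"jaw":0},{"translation":[0,0,0],"dr":[0,0,0],"jaw":0}]'
python3 - <<'E'
from plan import *
delta((605.4,315.3,-40),11.2)
E
```

```text
clock: 4.93
tool_pos: [604.7, 315.9, 3.1]
tcp_rot: [0.309, -3.126, -0.0]
wrist_force: [0.3, -0.2, -0.0]
opening: 85.4
t 4.93 pos [604.7 315.9   3.1] q6 [ 0.77  0.31  0.04 -0.   -1.3  -2.15]
shift cm (now axes) [-0.052 -0.075  4.306] dr [ 0.0001 -0.      0.0013] deg 0.1 shift in goal axes [-0.052 -0.074  4.306] F [ 0.3 -0.2 -0. ] open 85.4
```

```bash
python3 -m crank '[{"translation":[-0.05,-0.05,1],"dr":[0,0,0],"jaw":0},{"translation":[0,0,1],"dr":[0,0,0],"jaw":0},{"translation":[0,0,0.8],"dr":[0,0,0],"jaw":0},{"translation":[0,0,0.5],"dr":[0,0,0],"jaw":0},{"translation":[0,0,0.3],"dr":[0,0,0],"jaw":0},{"translation":[0,0,0],"dr":[0,0,0],"jaw":0}]'
python3 - <<'E'
from plan import *
snap('side','side4.png');delta((605.4,315.3,-40),11.2)
c=dict(np.load('pics/side4.npz'));P=cloud(c)
m=(np.hypot(P[...,0]-605,P[...,1]-316)<80)&(c['color'].max(-1)<100)&(P[...,2]>2)
print(np.percentile(P[m],[0,1,5],axis=0).round(0))
a=cv2.imread('pics/side4.png')[250:350,200:320];cv2.imwrite('pics/z4.png',cv2.resize(a,None,fx=6,fy=6,interpolation=2)[:600,:])
E
```

```text
clock: 5.43
tool_pos: [604.7, 315.1, -34.4]
tcp_rot: [0.308, -3.125, 0.002]
wrist_force: [-0.5, 0.4, -0.6]
opening: 85.4
t 5.48 pos [605.2 315.3 -33.5] q6 [ 0.77  0.34  0.01 -0.   -1.24 -2.15]
shift cm (now axes) [-0.024 -0.007  0.649] dr [-0.0005 -0.0007  0.0014] deg 0.1 shift in goal axes [-0.023 -0.008  0.649] F [-0.8  0.2 -0.6] open 85.1
[[557. 287.  14.]
 [560. 305.  71.]
 [567. 324. 104.]]
```

View pics/z4.png

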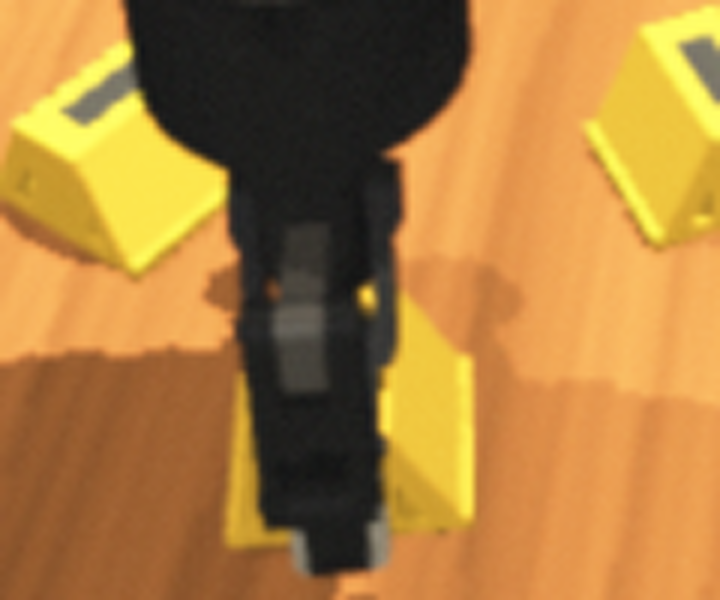

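```bash
python3 -m crank '[{"translation":[-0.02,0,0.5],"dr":[0,0,0],"jaw":0},{"translation":[0,0,0.3],"dr":[0,0,0],"jaw":0},{"translation":[0,0,0],"dr":[0,0,0],"jaw":1},{"translation":[0,0,0],"dr":[0,0,0],"jaw":1},{"translation":[0,0,0],"dr":[0,0,0],"jaw":1},{"translation":[0,0,0],"dr":[0,0,0],"jaw":1},{"translation":[0,0,0],"dr":[0,0,0],"jaw":1},{"translation":[0,0,0],"dr":[0,0,0],"jaw":1},{"translation":[0,0,0],"dr":[0,0,0],"jaw":1}]'
```

```text
clock: 6.23
tool_pos: [605.8, 316.1, -40.4]
tcp_rot: [-0.309, 3.125, 0.002]
wrist_force: [-1.4, 1.9, 1.4]
opening: 49.2
```

```bash
python3 -m crank '[{"translation":[0,0,-1],"dr":[0,0,0],"jaw":1},{"translation":[0,0,-2],"dr":[0,0,0],"jaw":1},{"translation":[0,0,-3],"dr":[0,0,0],"jaw":1},{"translation":[0,0,-3],"dr":[0,0,0],"jaw":1},{"translation":[0,0,-2],"dr":[0,0,0],"jaw":1},{"translation":[0,0,0],"dr":[0,0,0],"jaw":1}]'
cat >> plan.py <<'E'
YB=12.6; SL=6.0; BAND=np.array([537,10.4,24.])
def board(x,y,h,off):  # TCP so that a thing, 'off' mm above TCP, sits at board (x,y,h)
    M=goal(YB,SL)[1]; return BAND+M@np.array([x,y,h-off])
E
python3 - <<'E'
from plan import *
snap('side','side5.png')
delta(board(0,0,80,40.4),YB,SL)
E
```

```text
clock: 6.73
tool_pos: [607.7, 316.1, 75.0]
tcp_rot: [-0.308, 3.12, 0.004]
wrist_force: [0.5, 0.1, -2.7]
opening: 49.1
t 6.78 pos [606.4 315.9  71.4] q6 [ 0.77  0.27  0.12  0.   -1.42 -2.15]
shift cm (now axes) [ 13.18  -28.615   0.716] dr [ 0.0004 -0.1018 -0.0235] deg 6.0 shift in goal axes [ 13.854 -28.297  -0.649] F [-0.8 -1.4 -5.6] open 49.2
```

View pics/side5.png

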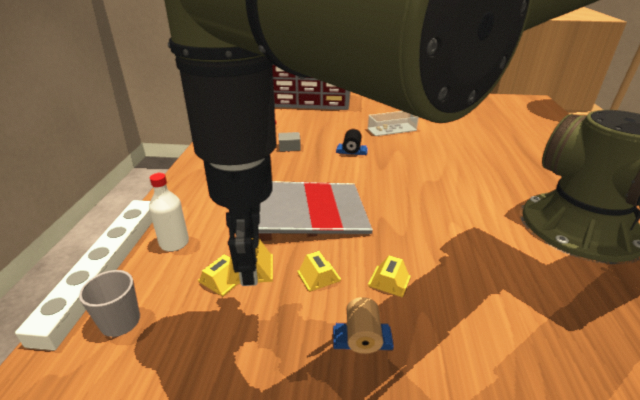

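```bash
python3 -m crank '[{"translation":[1.3,-2.9,0],"dr":[0,0,0],"jaw":1},{"translation":[1.6,-3.5,0],"dr":[0,0,0],"jaw":1},{"translation":[1.6,-3.5,0],"dr":[0,0,0],"jaw":1},{"translation":[1.6,-3.5,0],"dr":[0,0,0],"jaw":1},{"translation":[1.6,-3.5,0],"dr":[0,0,0],"jaw":1},{"translation":[1.6,-3.5,0],"dr":[0,0,0],"jaw":1},{"translation":[1.6,-3.5,0.2],"dr":[0,0,0],"jaw":1},{"translation":[1.2,-2.5,0.2],"dr":[0,0,-0.0235],"jaw":1},{"translation":[0.5,-1.0,0],"dr":[0,-0.034,0],"jaw":1},{"translation":[0,0,0],"dr":[0,-0.034,0],"jaw":1},{"translation":[0,0,0],"dr":[0,-0.034,0],"jaw":1},{"translation":[0,0,0],"dr":[0,0,0],"jaw":1}]'
python3 - <<'E'
from plan import *
delta(board(0,0,60,40.4),YB,SL)
c=snap('wrist','wrist6.png');snap('side','side6.png');snap('top','top6.png')
delta(board(0,0,60,40.4),YB,SL)
E
```

```text
clock: 7.78
tool_pos: [533.2, 21.1, 62.0]
tcp_rot: [-0.333, 3.026, 0.017]
wrist_force: [0.4, -0.5, -4.6]
opening: 49.1
t 7.78 pos [533.2  21.1  62. ] q6 [ 0.43 -0.22 -0.41  0.02 -1.29 -1.79]
shift cm (now axes) [ 0.247 -1.128  1.84 ] dr [ 0.0006 -0.0063 -0.0008] deg 0.4 shift in goal axes [ 0.259 -1.127  1.839] F [ 0.4 -0.5 -4.6] open 49.1
t 7.93 pos [534.8  22.   63.5] q6 [ 0.43 -0.21 -0.4   0.02 -1.29 -1.79]
shift cm (now axes) [ 0.441 -1.181  1.967] dr [ 0.0002 -0.0061  0.0004] deg 0.3 shift in goal axes [ 0.452 -1.181  1.965] F [ 0.1  0.2 -5. ] open 49.3
```

View pics/wrist6.png

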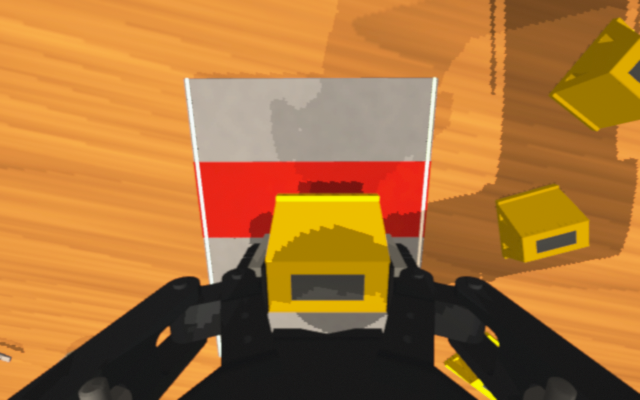

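View pics/side6.png

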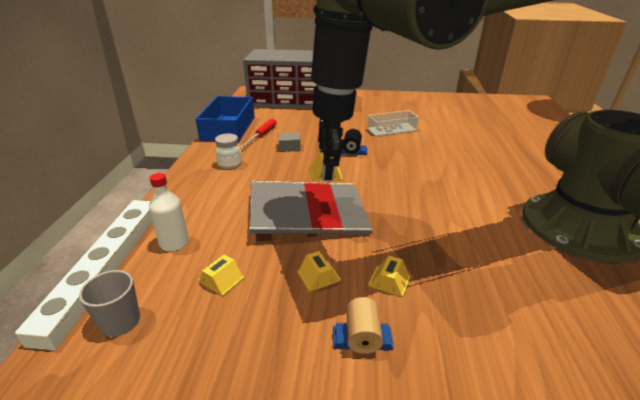

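```bash
cat > w.py <<'E'
from plan import *
from m import rect,plane
import sys
c=dict(np.load('pics/'+sys.argv[1])); P=cloud(c); hsv=cv2.cvtColor(c['color'],cv2.COLOR_RGB2HSV); H,S,V=[hsv[...,i].astype(int) for i in range(3)]
ok=c['z_map']>0
s=state(); Rt=R.from_rotvec(s['tcp_rot'])
ye=((H>20)&(H<35)&(S>150)&(V>70))&ok&(np.hypot(P[...,0]-s['tool_pos'][0],P[...,1]-s['tool_pos'][1])<60)
T=Rt.inv().apply(P[ye]-s['tool_pos']); print('chock in tool',len(T),np.percentile(T,[1,50,99],axis=0).round(1))
f=T[T[:,0]>16]; top=T[(T[:,0]<10)&(T[:,0]>-10)]
print('slope plane',plane(f)[1:],'top',plane(top),'low edge',np.percentile(f,99,axis=0), rect(top))
re=(((H<6)|(H>174))&(S>150)&(V>60)&ok&(P[...,2]<50)&(P[...,2]>10)); p=P[re]; print('red',rect(p),p.mean(0),plane(p))
M=goal(YB,SL)[1]; q=(p-BAND)@M; print('red in board',np.percentile(q,[1,50,99],axis=0).round(1))
g=(S<70)&(V>60)&ok&(P[...,2]<50)&(P[...,2]>5)|re; q=(P[g]-BAND)@M; q=q[(abs(q[:,1])<110)&(abs(q[:,2])<8)]; print('board',np.percentile(q,[0.5,99.5],axis=0).round(1))
for lo,hi in((-80,-50),(-50,-25)):
    k=q[(q[:,0]>lo)&(q[:,0]<hi)]; print(lo,hi,np.percentile(k[:,1],[.7,99.3]).round(1))
E
python3 w.py wrist6.npz
```

```text
chock in tool 11945 [[ -9.4 -26.8 -75.7]
 [ 16.8  -2.  -68.9]
 [ 32.1  22.5 -41.8]]
slope plane (array([-0.886091  , -0.00162543,  0.46350846]), np.float64(0.6021012613965999)) top (array([ -0.51738456,  -2.22182351, -74.36429695]), array([ 0.0017701 , -0.00169658,  0.99999699]), np.float64(0.5650322237510272)) low edge [ 32.22187289  22.11554445 -40.82479798] [[0.0, 6.7], [20.0, 98.3], 0.0]
red [[537.2, 8.3], [62.2, 179.7], 12.9] [531.52336169   2.05021339  22.80189511] (array([531.52336169,   2.05021339,  22.80189511]), array([-0.1029157 , -0.02259221,  0.99443348]), np.float64(0.6407913146392277))
red in board [[-30.7 -86.5  -2. ]
 [-11.2 -18.4  -0.4]
 [ 29.3  82.5   1. ]]
board [[-89.4 -90.6  -2.5]
 [119.   86.2   1. ]]
-80 -50 [-89.9  85.5]
-50 -25 [-90.   85.6]
```

```bash
python3 -m crank '[{"translation":[0.35,-1.15,1.0],"dr":[0,-0.006,0],"jaw":1},{"translation":[0,0,2.0],"dr":[0,0,0],"jaw":1},{"translation":[0,0,2],"dr":[0,0,0],"jaw":1},{"translation":[0,0,1.0],"dr":[0,0,0],"jaw":1},{"translation":[0,0,0],"dr":[0,0,0],"jaw":1},{"translation":[0,0,0],"dr":[0,0,0],"jaw":1}]'
python3 - <<'E'
from plan import *
delta(board(0.8,0,0,40),YB,SL)
E
```

```text
clock: 8.43
tool_pos: [541.0, 11.4, 4.6]
tcp_rot: [-0.334, 3.018, 0.017]
wrist_force: [0.1, -0.0, -4.9]
opening: 49.0
t 8.43 pos [541.   11.4   4.6] q6 [ 0.41 -0.17 -0.47  0.02 -1.16 -1.77]
shift cm (now axes) [ 0.126 -0.014  2.025] dr [-0.0006  0.0012  0.0009] deg 0.1 shift in goal axes [ 0.123 -0.015  2.025] F [ 0.1 -0.  -4.9] open 49.0
```

```bash
python3 -m crank '[{"translation":[0.12,0,0.7],"dr":[0,0,0],"jaw":1},{"translation":[0,0,0.7],"dr":[0,0,0],"jaw":1},{"translation":[0,0,0.3],"dr":[0,0,0],"jaw":1},{"translation":[0,0,0],"dr":[0,0,0],"jaw":1},{"translation":[0,0,0],"dr":[0,0,0],"jaw":1}]'
python3 - <<'E'
from plan import *
delta(board(0.8,0,0,40),YB,SL)
E
```

```text
clock: 8.85
tool_pos: [541.8, 11.7, -12.0]
tcp_rot: [-0.334, 3.016, 0.018]
wrist_force: [-0.8, -0.5, -4.9]
opening: 49.4
t 8.85 pos [541.8  11.7 -12. ] q6 [ 0.41 -0.15 -0.49  0.02 -1.13 -1.77]
shift cm (now axes) [ 0.034 -0.021  0.366] dr [0.     0.0031 0.0005] deg 0.2 shift in goal axes [ 0.032 -0.021  0.366] F [-0.8 -0.5 -4.9] open 49.4
```

```bash
python3 -m crank '[{"translation":[0.03,-0.02,0.2],"dr":[0,0,0],"jaw":1},{"translation":[0,0,0],"dr":[0,0,0],"jaw":1}]';python3 -m crank '[{"translation":[0,0,0.15],"dr":[0,0,0],"jaw":1},{"translation":[0,0,0],"dr":[0,0,0],"jaw":1}]'
```

```text
clock: 9.02
tool_pos: [541.8, 11.5, -14.0]
tcp_rot: [-0.333, 3.016, 0.018]
wrist_force: [-0.3, -1.2, -4.8]
opening: 49.3
clock: 9.18
tool_pos: [541.8, 11.5, -15.7]
tcp_rot: [-0.333, 3.016, 0.018]
wrist_force: [0.2, 0.1, -4.9]
opening: 49.4
```

```bash
python3 -m crank '[{"translation":[0,0,0.1],"dr":[0,0,0],"jaw":1},{"translation":[0,0,0],"dr":[0,0,0],"jaw":1}]';python3 -m crank '[{"translation":[0,0,0.1],"dr":[0,0,0],"jaw":1},{"translation":[0,0,0],"dr":[0,0,0],"jaw":1}]'
python3 - <<'E'
from plan import *
delta(board(0.8,0,0,40),YB,SL);snap('side','side7.png')
a=cv2.imread('pics/side7.png')[130:240,240:380];cv2.imwrite('pics/z7.png',cv2.resize(a,None,fx=5,fy=5,interpolation=2))
E
```

```text
clock: 9.35
tool_pos: [542.1, 11.6, -16.1]
tcp_rot: [-0.334, 3.016, 0.018]
wrist_force: [-1.0, -0.4, -1.9]
opening: 49.3
clock: 9.52
tool_pos: [542.2, 11.5, -16.2]
tcp_rot: [-0.334, 3.016, 0.018]
wrist_force: [-6.5, 0.3, 4.2]
opening: 49.2
t 9.52 pos [542.2  11.5 -16.2] q6 [ 0.41 -0.15 -0.49  0.02 -1.12 -1.77]
shift cm (now axes) [ 0.027  0.003 -0.053] dr [-0.0002  0.0034  0.0007] deg 0.2 shift in goal axes [ 0.027  0.003 -0.053] F [-6.5  0.3  4.2] open 49.2
```

View pics/z7.png

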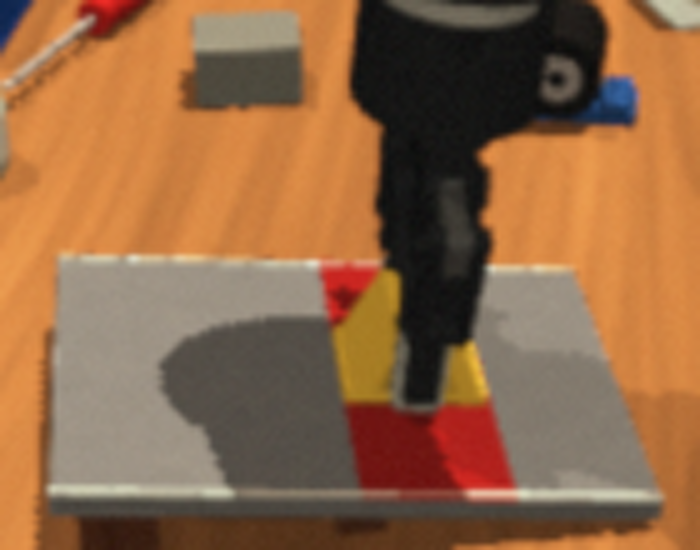

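```bash
python3 -m crank '[{"translation":[0,0,-0.05],"dr":[0,0,0],"jaw":1},{"translation":[0,0,0],"dr":[0,0,0],"jaw":0},{"translation":[0,0,0],"dr":[0,0,0],"jaw":0},{"translation":[0,0,0],"dr":[0,0,0],"jaw":0},{"translation":[0,0,0],"dr":[0,0,0],"jaw":0},{"translation":[0,0,-0.5],"dr":[0,0,0],"jaw":0},{"translation":[0,0,-2],"dr":[0,0,0],"jaw":0},{"translation":[0,0,-3],"dr":[0,0,0],"jaw":0},{"translation":[0,0,-3],"dr":[0,0,0],"jaw":0},{"translation":[0,0,-3],"dr":[0,0,0],"jaw":0},{"translation":[0,0,-2],"dr":[0,0,0],"jaw":0},{"translation":[0,0,0],"dr":[0,0,0],"jaw":0}]'
python3 - <<'E'
from plan import *
c=snap('wrist','wrist8.png');snap('side','side8.png')
delta((481,-290.5,150),-2)
E
python3 - <<'E'
import cv2
a=cv2.imread('pics/side8.png')[130:240,240:380];cv2.imwrite('pics/z8.png',cv2.resize(a,None,fx=5,fy=5,interpolation=2))
E
```

```text
clock: 10.57
tool_pos: [530.3, 8.5, 123.8]
tcp_rot: [-0.333, 3.006, 0.019]
wrist_force: [-0.2, -0.1, 1.0]
opening: 85.0
t 10.67 pos [528.4   8.6 118.5] q6 [ 0.41 -0.26 -0.34  0.02 -1.39 -1.77]
shift cm (now axes) [ 10.743 -28.153  -4.381] dr [0.0148 0.1098 0.2549] deg 15.9 shift in goal axes [  3.692 -30.06   -3.15 ] F [ 0.7  0.7 -0.8] open 85.3
```

View pics/wrist8.png

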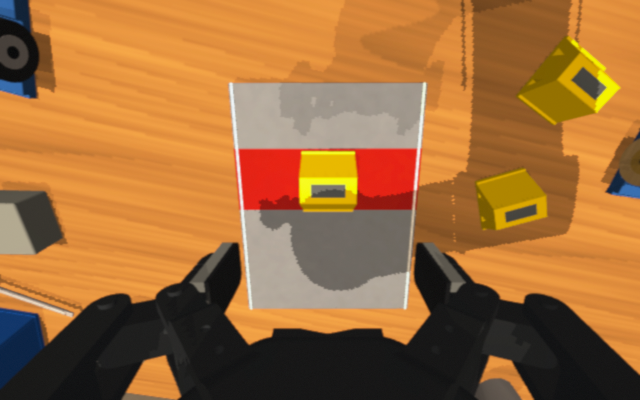

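View pics/z8.png

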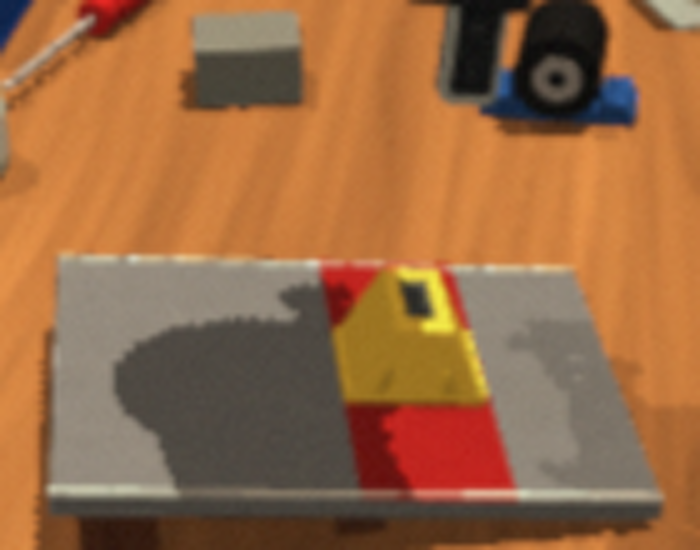

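```bash
cat > cb.py <<'E'
from plan import *
from m import rect,plane
import sys
c=dict(np.load('pics/'+sys.argv[1])); P=cloud(c); hsv=cv2.cvtColor(c['color'],cv2.COLOR_RGB2HSV); H,S,V=[hsv[...,i].astype(int) for i in range(3)]
ok=c['z_map']>0; M=goal(YB,SL)[1]; Q=(P-BAND)@M
ye=((H>20)&(H<35)&(S>130)&(V>50))&ok&(np.hypot(Q[...,0],Q[...,1])<60); q=Q[ye]
t=q[(q[:,2]>33)&(q[:,2]<40)]; print('top',len(t),rect(t),t[:,2].mean(),'all',rect(q[q[:,2]>2]))
re=(((H<6)|(H>174))&(S>150)&(V>60)&ok&(abs(Q[...,2])<6)&(abs(Q[...,1])<120)); print('red',rect(Q[re]),plane(Q[re])[1],Q[re][:,2].mean())
E
python3 cb.py wrist8.npz; python3 cb.py side8.npz
```

```text
top 1238 [[0.4, -1.6], [26.5, 49.3], 0.1] 34.98762370697693 all [[0.8, -1.6], [49.3, 60.4], 90.0]
red [[-0.0, -2.1], [61.7, 179.4], 0.0] [4.59267921e-04 5.42747956e-04 9.99999747e-01] -0.46460657899629404
top 103 [[0.5, 2.2], [25.8, 49.7], 4.0] 37.12268183328725 all [[-0.7, 0.8], [58.5, 51.2], 0.6]
red [[-1.0, 2.0], [61.4, 176.9], 0.0] [-9.60329663e-04 -9.52659060e-05  9.99999534e-01] 1.7146957859185201
```

```bash
python3 -m crank '[{"translation":[1.3,-3.5,-0.8],"dr":[0,0,0],"jaw":0},{"translation":[1.3,-3.5,-0.8],"dr":[0,0,0],"jaw":0},{"translation":[1.3,-3.5,-0.6],"dr":[0,0,0],"jaw":0},{"translation":[1.3,-3.5,-0.6],"dr":[0,0,0],"jaw":0},{"translation":[1.3,-3.5,-0.4],"dr":[0,0,0],"jaw":0},{"translation":[1.3,-3.5,-0.4],"dr":[0,0,0],"jaw":0},{"translation":[1.3,-3.5,-0.4],"dr":[0,0,0],"jaw":0},{"translation":[1.3,-3.5,-0.4],"dr":[0,0,0],"jaw":0},{"translation":[0,0,0],"dr":[0.005,0.0366,0.085],"jaw":0},{"translation":[0,0,0],"dr":[0.005,0.0366,0.085],"jaw":0},{"translation":[0,0,0],"dr":[0.005,0.0366,0.085],"jaw":0},{"translation":[0,0,0],"dr":[0,0,0],"jaw":0}]'
python3 - <<'E'
from plan import *
delta((481,-290.5,150),-2)
c=snap('wrist','wrist9.png')
delta((481,-290.5,150),-2)
E
```

```text
clock: 11.67
tool_pos: [483.2, -288.4, 147.2]
tcp_rot: [-0.06, -3.133, 0.001]
wrist_force: [-0.4, 1.4, -0.9]
opening: 85.5
t 11.67 pos [ 483.2 -288.4  147.2] q6 [-0.18 -0.05 -0.09  0.   -1.54 -1.43]
shift cm (now axes) [ 0.215 -0.221 -0.282] dr [-0.0008 -0.0077 -0.0035] deg 0.5 shift in goal axes [ 0.213 -0.22  -0.284] F [-0.4  1.4 -0.9] open 85.5
t 11.72 pos [ 483.3 -288.1  147.5] q6 [-0.18 -0.05 -0.09  0.   -1.54 -1.42]
shift cm (now axes) [ 0.227 -0.243 -0.251] dr [-0.0004 -0.0055  0.0014] deg 0.3 shift in goal axes [ 0.226 -0.243 -0.253] F [-0.3  0.9  0.2] open 85.3
```

View pics/wrist9.png

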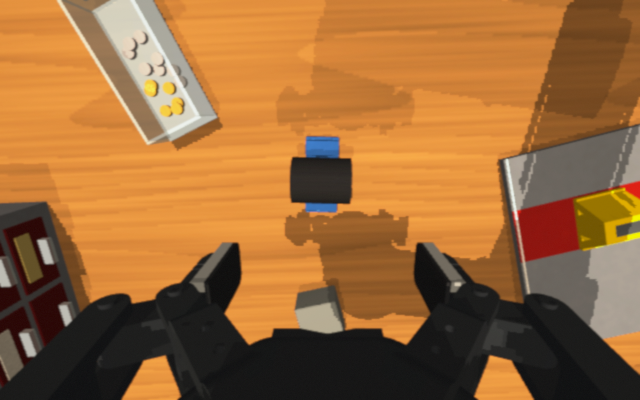

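Run:
```python
from plan import *
from m import rect
c=dict(np.load('pics/wrist9.npz')); P=cloud(c); hsv=cv2.cvtColor(c['color'],cv2.COLOR_RGB2HSV); H,S,V=[hsv[...,i].astype(int) for i in range(3)]
b=(np.hypot(P[...,0]-481,P[...,1]+290)<70)&(c['z_map']>0)&(P[...,2]<75)&(P[...,2]>2)
blu=b&(H>95)&(H<125)&(S>120)&(V>60); blk=b&~blu&(P[...,2]>25)
print('blue',rect(P[blu]),'blk',rect(P[blk]),P[blk].max(0))
t=P[blk]; t=t[t[:,2]>48]; m=t.mean(0); print('top strip',rect(t),m, np.linalg.svd(t-m,full_matrices=False)[2][0])
q=P[blk];  # cylinder fit with fixed r=24
from scipy.optimize import least_squares
def f(v):
    cx,cy,cz,th=v; a=np.array([-np.sin(th),np.cos(th),0]); d=q-[cx,cy,cz]; d=d-np.outer(d@a,a); return np.linalg.norm(d,axis=1)-24
r=least_squares(f,[481,-290,32,0],loss='soft_l1'); th=r.x[3]; a=np.array([-np.sin(th),np.cos(th),0]); s=(q-r.x[:3])@a; mid=(np.percentile(s,.5)+np.percentile(s,99.5))/2
print('cyl',(r.x[:3]+a*mid),np.degrees(th),np.ptp(np.percentile(s,[.5,99.5])),abs(r.fun).mean())
ctr=(r.x[:3]+a*mid); delta((ctr[0],ctr[1],20),np.degrees(th))
```

```text
blue [[479.7, -296.5], [33.7, 81.7], 86.8] blk [[479.8, -296.2], [59.9, 45.2], 86.3] [ 503.66493142 -265.04525022   56.70226506]
top strip [[480.7, -296.2], [59.9, 35.9], 86.3] [ 479.81270113 -296.15352788   52.97602307] [-0.05991188 -0.99819842  0.00323707]
cyl [ 481.30987406 -296.20887762   31.12422807] -3.5406446438119077 59.47581015185126 0.44416201876896105
t 11.72 pos [ 483.3 -288.1  147.5] q6 [-0.18 -0.05 -0.09  0.   -1.54 -1.42]
shift cm (now axes) [ 0.106 -0.808 12.748] dr [-0.0004 -0.0055  0.0283] deg 1.7 shift in goal axes [ 0.153 -0.817 12.747] F [-0.3  0.9  0.2] open 85.3
```

```bash
python3 -m crank '[{"translation":[0.15,-0.62,1],"dr":[0,-0.005,0.028],"jaw":0},{"translation":[0,0,2],"dr":[0,0,0],"jaw":0},{"translation":[0,0,3],"dr":[0,0,0],"jaw":0},{"translation":[0,0,3],"dr":[0,0,0],"jaw":0},{"translation":[0,0,2],"dr":[0,0,0],"jaw":0},{"translation":[0,0,1],"dr":[0,0,0],"jaw":0},{"translation":[0,0,0],"dr":[0,0,0],"jaw":0},{"translation":[0,0,0],"dr":[0,0,0],"jaw":0}]'
python3 - <<'E'
from plan import *
delta((481.2,-294.3,-37),-3.6)
E
```

```text
clock: 12.38
tool_pos: [482.0, -295.2, 30.2]
tcp_rot: [0.098, 3.137, -0.003]
wrist_force: [-0.8, 0.6, 1.1]
opening: 85.2
t 12.38 pos [ 482.  -295.2   30.2] q6 [-0.19 -0.01 -0.27  0.   -1.31 -1.44]
shift cm (now axes) [0.107 0.103 6.723] dr [-0.002   0.0033  0.0001] deg 0.2 shift in goal axes [0.084 0.089 6.724] F [-0.8  0.6  1.1] open 85.2
```

```bash
python3 -m crank '[{"translation":[0.08,0.09,1],"dr":[0,0.003,0],"jaw":0},{"translation":[0,0,2],"dr":[0,0,0],"jaw":0},{"translation":[0,0,2],"dr":[0,0,0],"jaw":0},{"translation":[0,0,1],"dr":[0,0,0],"jaw":0},{"translation":[0,0,0.5],"dr":[0,0,0],"jaw":0},{"translation":[0,0,0.2],"dr":[0,0,0],"jaw":0},{"translation":[0,0,0],"dr":[0,0,0],"jaw":0}]'
python3 - <<'E'
from plan import *
delta((481.2,-294.3,-37),-3.6); snap('side','side10.png')
a=cv2.imread('pics/side10.png')[60:180,280:430];cv2.imwrite('pics/z10.png',cv2.resize(a,None,fx=5,fy=5,interpolation=2))
E
```

```text
clock: 12.97
tool_pos: [481.8, -294.2, -36.6]
tcp_rot: [0.099, 3.14, -0.003]
wrist_force: [0.5, -0.3, 0.1]
opening: 85.4
t 12.97 pos [ 481.8 -294.2  -36.6] q6 [-0.19  0.04 -0.34  0.   -1.19 -1.44]
shift cm (now axes) [ 0.062 -0.013  0.036] dr [-0.0019  0.0006  0.    ] deg 0.1 shift in goal axes [ 0.062 -0.013  0.036] F [ 0.5 -0.3  0.1] open 85.4
```

View pics/z10.png

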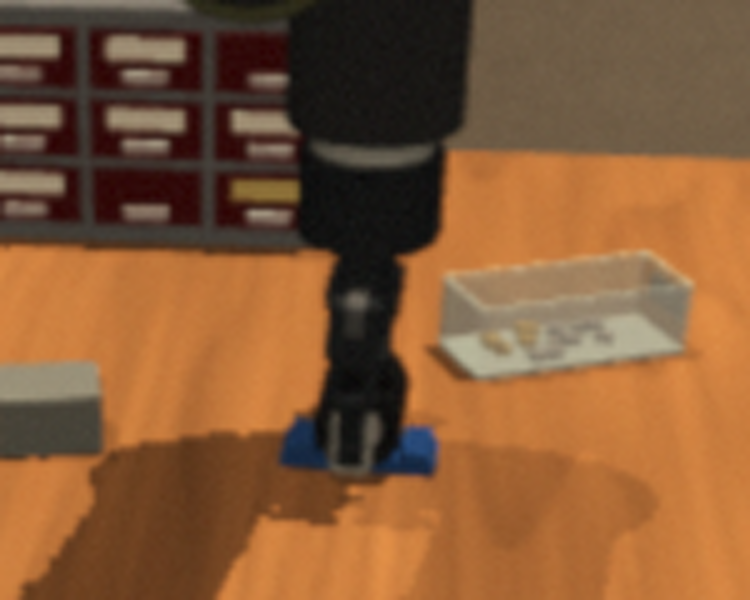

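```bash
python3 -m crank '[{"translation":[0.05,0,0],"dr":[0,0,0],"jaw":0},{"translation":[0,0,0],"dr":[0,0,0],"jaw":1},{"translation":[0,0,0],"dr":[0,0,0],"jaw":1},{"translation":[0,0,0],"dr":[0,0,0],"jaw":1},{"translation":[0,0,0],"dr":[0,0,0],"jaw":1},{"translation":[0,0,0],"dr":[0,0,0],"jaw":1},{"translation":[0,0,0],"dr":[0,0,0],"jaw":1},{"translation":[0,0,0],"dr":[0,0,0],"jaw":1}]' && python3 -m crank '[{"translation":[0,0,-0.5],"dr":[0,0,0],"jaw":1},{"translation":[0,0,-1],"dr":[0,0,0],"jaw":1},{"translation":[0,0,-2],"dr":[0,0,0],"jaw":1},{"translation":[0,0,-2.5],"dr":[0,0,0],"jaw":1},{"translation":[0,0,-2.5],"dr":[0,0,0],"jaw":1},{"translation":[0,0,-2.5],"dr":[0,0,0],"jaw":1},{"translation":[0,0,-2],"dr":[0,0,0],"jaw":1},{"translation":[0,0,-1],"dr":[0,0,0],"jaw":1},{"translation":[0,0,0],"dr":[0,0,0],"jaw":1},{"translation":[0,0,0],"dr":[0,0,0],"jaw":1}]'
python3 - <<'E'
from plan import *
snap('side','side11.png');snap('wrist','wrist11.png')
delta(board(50,0.3,24+60,69),YB,SL)
E
```

```text
clock: 13.68
tool_pos: [481.5, -294.3, -36.2]
tcp_rot: [0.098, 3.139, -0.004]
wrist_force: [-1.1, 1.0, 5.5]
opening: 59.5
clock: 14.52
tool_pos: [480.6, -293.2, 101.7]
tcp_rot: [-0.099, -3.139, 0.0]
wrist_force: [-0.4, 0.8, -4.3]
opening: 59.6
t 14.62 pos [ 479.9 -293.1  100.3] q6 [-0.19 -0.05 -0.17  0.   -1.45 -1.44]
shift cm (now axes) [-8.423 32.025  5.593] dr [-0.0142 -0.1075 -0.2828] deg 17.4 shift in goal axes [-16.332  28.404   7.367] F [-1.   0.3 -3.8] open 59.3
```

View pics/wrist11.png

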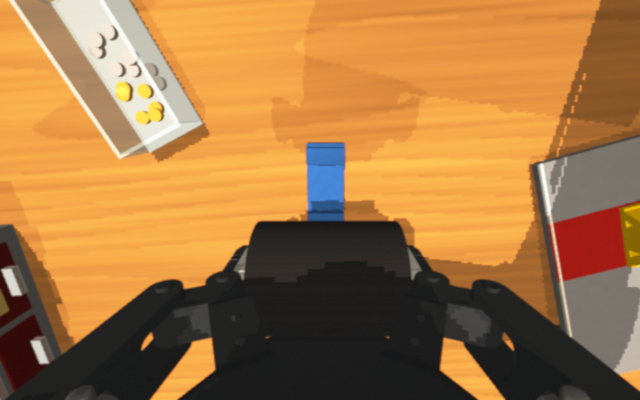

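```bash
cat > rc.py <<'E'
from plan import *
import sys
from scipy.optimize import least_squares
c=dict(np.load('pics/'+sys.argv[1])); P=cloud(c); s=state(); T=R.from_rotvec(s['tcp_rot']).inv().apply((P-s['tool_pos']).reshape(-1,3)).reshape(P.shape)
v,u=np.mgrid[0:400,0:640]
b=(c['z_map']>0)&(abs(T[...,1])<27)&(v>222)&(v<330)&(T[...,2]<-35)&(T[...,2]>-100)&(u>262)&(u<395)&(c['color'].max(-1)<90)
q=T[b]
f=lambda w:(lambda d:np.hypot(d[:,0],d[:,2])-24)(q-np.outer(q[:,1],[w[2],0,w[3]])-[w[0],0,w[1]])
r=least_squares(f,[0,-68,0,0],loss='soft_l1'); print('roller in tool x,z,slopes',r.x.round(3),abs(r.fun).mean(),len(q))
E
python3 rc.py wrist11.npz
```

```text
roller in tool x,z,slopes [-2.7000e-01 -6.7635e+01  1.0000e-03  0.0000e+00] 0.4267297105919818 13904
```

```bash
python3 -m crank '[{"translation":[-0.8,2.9,0],"dr":[0,0,0],"jaw":1},{"translation":[-0.9,3.5,0],"dr":[0,0,0],"jaw":1},{"translation":[-0.9,3.5,0],"dr":[0,0,0],"jaw":1},{"translation":[-0.9,3.5,0],"dr":[0,0,0],"jaw":1},{"translation":[-0.9,3.5,0],"dr":[0,0,0],"jaw":1},{"translation":[-0.9,3.5,0],"dr":[0,0,0],"jaw":1},{"translation":[-0.9,3.5,0],"dr":[0,0,0],"jaw":1},{"translation":[-0.9,3.5,0.5],"dr":[0,0,0],"jaw":1},{"translation":[-0.9,3.0,0.5],"dr":[-0.003,-0.022,-0.057],"jaw":1},{"translation":[-0.6,1.5,0],"dr":[-0.004,-0.029,-0.076],"jaw":1},{"translation":[0,0,0],"dr":[-0.004,-0.029,-0.076],"jaw":1},{"translation":[0,0,0],"dr":[-0.0032,-0.0275,-0.0738],"jaw":1}]';  python3 -m crank '[{"translation":[0,0,0],"dr":[0,0,0],"jaw":1},{"translation":[0,0,0],"dr":[0,0,0],"jaw":1}]'
python3 - <<'E'
from plan import *
snap('wrist','wrist12.png');snap('side','side12.png')
delta(board(50,0.3,24+40,68.2),YB,SL)
E
python3 rc.py wrist12.npz
```

```text
clock: 15.62
tool_pos: [585.0, 20.8, 89.6]
tcp_rot: [-0.343, 3.018, 0.013]
wrist_force: [-0.1, -1.8, -2.7]
opening: 59.5
clock: 15.78
tool_pos: [584.9, 19.3, 91.0]
tcp_rot: [-0.331, 3.019, 0.014]
wrist_force: [-0.2, -1.1, -3.6]
opening: 59.4
t 15.88 pos [585.6  19.3  91.5] q6 [ 0.39 -0.09 -0.24  0.02 -1.32 -1.75]
shift cm (now axes) [0.618 0.238 6.619] dr [-0.0026  0.0008 -0.0018] deg 0.2 shift in goal axes [0.612 0.222 6.62 ] F [-0.5 -0.3 -3. ] open 59.9
roller in tool x,z,slopes [  1.096 -66.758   0.      0.   ] 0.4241967431760093 13903
```

View pics/wrist12.png

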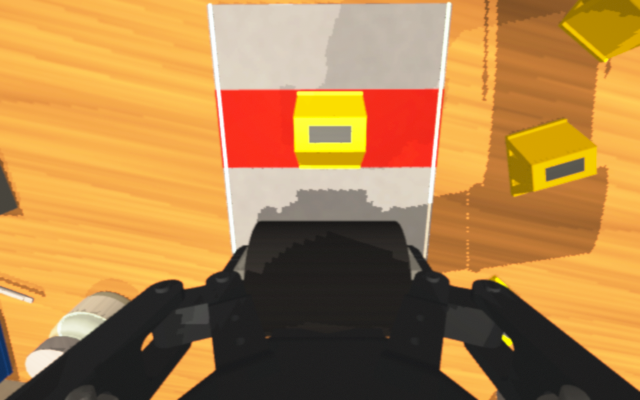

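View pics/side12.png

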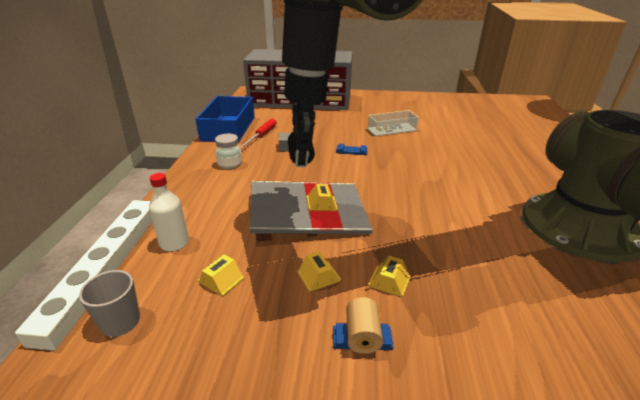

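```bash
python3 -m crank '[{"translation":[0.7,0.22,1],"dr":[-0.002,0,-0.002],"jaw":1},{"translation":[0,0,2],"dr":[0,0,0],"jaw":1},{"translation":[0,0,2.5],"dr":[0,0,0],"jaw":1},{"translation":[0,0,2],"dr":[0,0,0],"jaw":1},{"translation":[0,0,1],"dr":[0,0,0],"jaw":1},{"translation":[0,0,0.6],"dr":[0,0,0],"jaw":1},{"translation":[0,0,0],"dr":[0,0,0],"jaw":1},{"translation":[0,0,0],"dr":[0,0,0],"jaw":1}]'
python3 - <<'E'
from plan import *
delta(board(48.5,0.3,24,68.2),YB,SL)
E
```

```text
clock: 16.55
tool_pos: [588.9, 22.1, 2.1]
tcp_rot: [-0.336, 3.015, 0.016]
wrist_force: [0.3, 0.2, -2.7]
opening: 59.2
t 16.55 pos [588.9  22.1   2.1] q6 [ 0.39 -0.03 -0.35  0.02 -1.15 -1.75]
shift cm (now axes) [0.22  0.018 1.689] dr [-0.001   0.0037  0.0021] deg 0.2 shift in goal axes [0.214 0.016 1.689] F [ 0.3  0.2 -2.7] open 59.2
```

```bash
python3 -m crank '[{"translation":[0.15,0,0.7],"dr":[0,0,0.001],"jaw":1},{"translation":[0,0,0.5],"dr":[0,0,0],"jaw":1},{"translation":[0,0,0.2],"dr":[0,0,0],"jaw":1},{"translation":[0,0,0],"dr":[0,0,0],"jaw":1},{"translation":[0,0,0],"dr":[0,0,0],"jaw":1}]';python3 -m crank '[{"translation":[0,0,0.15],"dr":[0,0,0],"jaw":1},{"translation":[0,0,0],"dr":[0,0,0],"jaw":1}]'
python3 - <<'E'
from plan import *
delta(board(48.5,0.3,24,68.2),YB,SL)
E
```

```text
clock: 16.97
tool_pos: [588.2, 22.2, -12.9]
tcp_rot: [-0.335, 3.016, 0.017]
wrist_force: [0.3, 0.6, -3.1]
opening: 59.5
clock: 17.13
tool_pos: [588.8, 22.4, -14.0]
tcp_rot: [-0.335, 3.015, 0.017]
wrist_force: [0.3, 0.0, -3.2]
opening: 59.4
t 17.13 pos [588.8  22.4 -14. ] q6 [ 0.39 -0.02 -0.37  0.02 -1.12 -1.75]
shift cm (now axes) [ 0.036 -0.009  0.081] dr [-0.0005  0.0036  0.0014] deg 0.2 shift in goal axes [ 0.035 -0.01   0.081] F [ 0.3  0.  -3.2] open 59.4
```

```bash
python3 -m crank '[{"translation":[0,0,0.1],"dr":[0,0,0],"jaw":1},{"translation":[0,0,0],"dr":[0,0,0],"jaw":1}]';python3 -m crank '[{"translation":[0,0,0.08],"dr":[0,0,0],"jaw":1},{"translation":[0,0,0],"dr":[0,0,0],"jaw":1}]'
python3 - <<'E'
from plan import *
delta(board(45.5,0.3,24,68.2),YB,SL)
E
```

```text
clock: 17.3
tool_pos: [588.8, 22.4, -14.1]
tcp_rot: [-0.336, 3.015, 0.017]
wrist_force: [-4.5, 0.0, 3.9]
opening: 59.7
clock: 17.47
tool_pos: [588.9, 22.3, -14.2]
tcp_rot: [-0.336, 3.015, 0.017]
wrist_force: [-8.4, 0.3, 9.8]
opening: 59.5
t 17.47 pos [588.9  22.3 -14.2] q6 [ 0.39 -0.02 -0.37  0.02 -1.12 -1.75]
shift cm (now axes) [ 0.343 -0.001  0.066] dr [-0.0009  0.0036  0.0018] deg 0.2 shift in goal axes [ 0.342 -0.002  0.067] F [-8.4  0.3  9.8] open 59.5
```

```bash
python3 -m crank '[{"translation":[0,0,-0.13],"dr":[0,0,0],"jaw":1},{"translation":[0,0,0],"dr":[0,0,0],"jaw":1}]';for i in 1; do python3 -m crank '[{"translation":[0.15,0,0],"dr":[0,0,0],"jaw":1},{"translation":[0,0,0],"dr":[0,0,0],"jaw":1}]';python3 -m crank '[{"translation":[0.1,0,0],"dr":[0,0,0],"jaw":1},{"translation":[0,0,0],"dr":[0,0,0],"jaw":1}]'; done
```

```text
clock: 17.63
tool_pos: [588.8, 22.4, -14.1]
tcp_rot: [-0.335, 3.015, 0.017]
wrist_force: [-3.2, 1.2, 3.8]
opening: 59.3
clock: 17.8
tool_pos: [588.2, 22.3, -14.2]
tcp_rot: [-0.335, 3.013, 0.018]
wrist_force: [1.3, 0.8, 1.8]
opening: 59.5
clock: 17.97
tool_pos: [587.2, 22.0, -14.3]
tcp_rot: [-0.335, 3.013, 0.017]
wrist_force: [3.3, 1.1, 0.8]
opening: 59.5
```

```bash
python3 -m crank '[{"translation":[0.1,0,0],"dr":[0,0,0],"jaw":1},{"translation":[0,0,0],"dr":[0,0,0],"jaw":1}]'
python3 - <<'E'
from plan import *
delta(board(45.5,0.3,24,68.2),YB,SL);snap('wrist','wrist13.png');snap('side','side13.png')
a=cv2.imread('pics/side13.png')[130:240,240:380];b=cv2.imread('pics/wrist13.png')[60:360,180:480];cv2.imwrite('pics/z13.png',np.hstack([cv2.resize(a,(500,393),interpolation=2),cv2.resize(b,(300,393))]))
E
python3 rc.py wrist13.npz
```

```text
clock: 18.13
tool_pos: [586.0, 21.7, -14.4]
tcp_rot: [-0.335, 3.014, 0.017]
wrist_force: [5.1, 1.3, 2.6]
opening: 59.5
t 18.13 pos [586.   21.7 -14.4] q6 [ 0.39 -0.03 -0.38  0.02 -1.11 -1.75]
shift cm (now axes) [ 0.05  -0.006  0.071] dr [-0.0006  0.0051  0.0015] deg 0.3 shift in goal axes [ 0.05  -0.007  0.071] F [5.1 1.3 2.6] open 59.5
roller in tool x,z,slopes [ 4.9200e-01 -6.7308e+01  1.0000e-03  0.0000e+00] 0.4178436548497595 13913
```

View pics/z13.png

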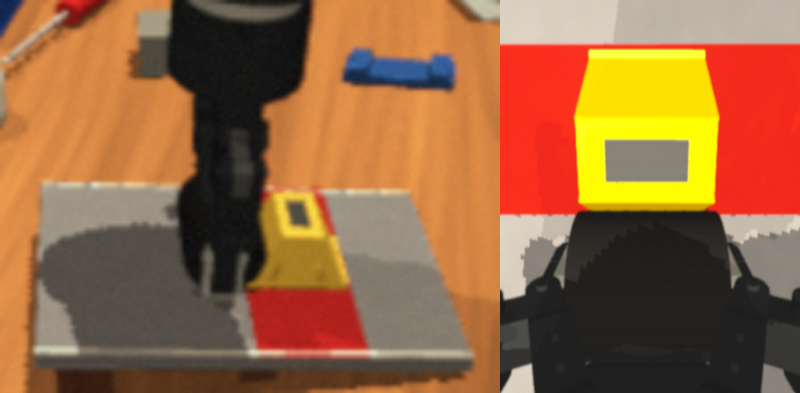

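```bash
python3 cb.py wrist13.npz; python3 -m crank '[{"translation":[0.05,0,0],"dr":[0,0,0],"jaw":1},{"translation":[0,0,0],"dr":[0,0,0],"jaw":1}]'
python3 - <<'E'
from plan import *
delta(board(45.5,0.3,24,68.2),YB,SL);snap('wrist','wrist14.png');snap('side','side14.png')
E
python3 rc.py wrist14.npz; python3 cb.py wrist14.npz; python3 cb.py side14.npz
```

```text
top 6996 [[0.3, -1.7], [26.9, 50.2], 0.1] 35.02455077056311 all [[-3.1, -1.7], [52.4, 50.4], 0.1]
red [[-0.3, -1.8], [62.1, 180.8], 0.1] [-4.44068556e-04  4.72455195e-04  9.99999790e-01] -0.47747091395953234
clock: 18.4
tool_pos: [585.7, 21.7, -14.5]
tcp_rot: [-0.335, 3.013, 0.017]
wrist_force: [6.8, 1.7, 2.0]
opening: 60.0
t 18.4 pos [585.7  21.7 -14.5] q6 [ 0.39 -0.03 -0.38  0.02 -1.11 -1.75]
shift cm (now axes) [ 0.024 -0.012  0.072] dr [-0.0005  0.0055  0.0016] deg 0.3 shift in goal axes [ 0.024 -0.012  0.073] F [6.8 1.7 2. ] open 60.0
roller in tool x,z,slopes [ 4.80e-01 -6.73e+01  0.00e+00 -1.00e-03] 0.4209586199435946 13903
top 6992 [[0.0, -1.7], [26.9, 50.3], 0.1] 35.02244382709074 all [[-3.3, -1.7], [52.6, 50.3], 0.1]
red [[-0.3, -2.0], [62.1, 181.0], 0.3] [-5.43473957e-04  4.07659302e-04  9.99999769e-01] -0.48124143966700944
top 141 [[0.2, 1.1], [27.2, 49.6], 1.0] 36.81995379375277 all [[-4.9, 1.2], [49.9, 50.6], 89.3]
red [[-0.8, 1.4], [61.4, 168.1], 0.6] [ 2.52125064e-03 -4.14784990e-04  9.99996736e-01] 1.6687390993342004
```

```bash
python3 -m crank '[{"translation":[0,0,0],"dr":[0,0,0],"jaw":0.2},{"translation":[0,0,0],"dr":[0,0,0],"jaw":0.1},{"translation":[0,0,0],"dr":[0,0,0],"jaw":0},{"translation":[0,0,0],"dr":[0,0,0],"jaw":0},{"translation":[0,0,0],"dr":[0,0,0],"jaw":0},{"translation":[0,0,0],"dr":[0,0,0],"jaw":0}]'
python3 - <<'E'
from plan import *
snap('side','side15.png')
a=cv2.imread('pics/side15.png')[130:240,240:380];cv2.imwrite('pics/z15.png',cv2.resize(a,None,fx=5,fy=5,interpolation=2))
E
```

```text
clock: 19.0
tool_pos: [584.2, 21.3, -15.7]
tcp_rot: [-0.335, 3.017, 0.017]
wrist_force: [-0.3, 0.2, -0.3]
opening: 85.6
```

View pics/z15.png

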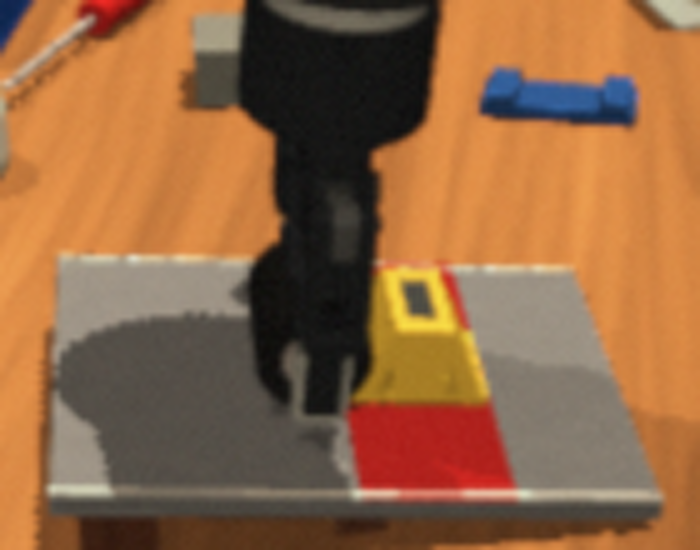

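The fingers are open and clear of the roller, which is lying against the chock. Next I retreat along the tool axis.

```bash
python3 -m crank '[{"translation":[0,0,-0.5],"dr":[0,0,0],"jaw":0},{"translation":[0,0,-1],"dr":[0,0,0],"jaw":0},{"translation":[0,0,-2],"dr":[0,0,0],"jaw":0},{"translation":[0,0,-3],"dr":[0,0,0],"jaw":0},{"translation":[0,0,-3],"dr":[0,0,0],"jaw":0},{"translation":[0,0,-3],"dr":[0,0,0],"jaw":0},{"translation":[0,0,-3],"dr":[0,0,0],"jaw":0},{"translation":[0,0,-2],"dr":[0,0,0],"jaw":0},{"translation":[0,0,0],"dr":[0,0,0],"jaw":0},{"translation":[0,0,0],"dr":[0,0,0],"jaw":0},{"translation":[0,0,0],"dr":[0,0,0],"jaw":0},{"translation":[0,0,0],"dr":[0,0,0],"jaw":0}]'
cat > fin.py <<'E'
from plan import *
from m import rect
import sys
snap('side',f'side{sys.argv[1]}.png');c=snap('wrist',f'wrist{sys.argv[1]}.png')
P=cloud(c);M=goal(YB,SL)[1];Q=(P-BAND)@M
b=(c['z_map']>0)&(c['color'].max(-1)<80)&(abs(Q[...,0]-45)<40)&(abs(Q[...,1])<50)&(Q[...,2]>12)&(Q[...,2]<60); q=Q[b]
from scipy.optimize import least_squares
def f(v):
    cx,cz,th=v; a=np.array([-np.sin(th),np.cos(th),0]); d=q-[cx,0,cz]; d=d-np.outer(d@a,a); return np.linalg.norm(d,axis=1)-24
r=least_squares(f,[45,24,0],loss='soft_l1'); print('roller board x,h,yaw',r.x[:2],np.degrees(r.x[2]),'y',np.percentile(q[:,1],[1,99]),abs(r.fun).mean())
a=cv2.imread(f'pics/side{sys.argv[1]}.png')[130:240,240:380];b=cv2.imread(f'pics/wrist{sys.argv[1]}.png')[60:360,180:480];cv2.imwrite(f'pics/z{sys.argv[1]}.png',np.hstack([cv2.resize(a,(500,393),interpolation=2),cv2.resize(b,(300,393))]))
E
python3 fin.py 16; python3 cb.py wrist16.npz
```

```text
clock: 20.05
tool_pos: [565.6, 17.3, 157.6]
tcp_rot: [-0.335, 3.018, 0.017]
wrist_force: [0.6, 0.5, -0.1]
opening: 85.6
roller board x,h,yaw [45.33979406 23.03763183] 0.14835668391574744 y [-30.0465626   27.39550461] 0.43777667487242594
top 1077 [[0.2, -1.7], [26.0, 49.3], 0.1] 35.0367580870046 all [[1.3, 12.3], [60.7, 77.3], 0.0]
red [[-0.6, -2.4], [61.0, 179.4], 0.1] [-3.85277524e-04  4.27293394e-04  9.99999834e-01] -0.49330638259825355
```

View pics/z16.png

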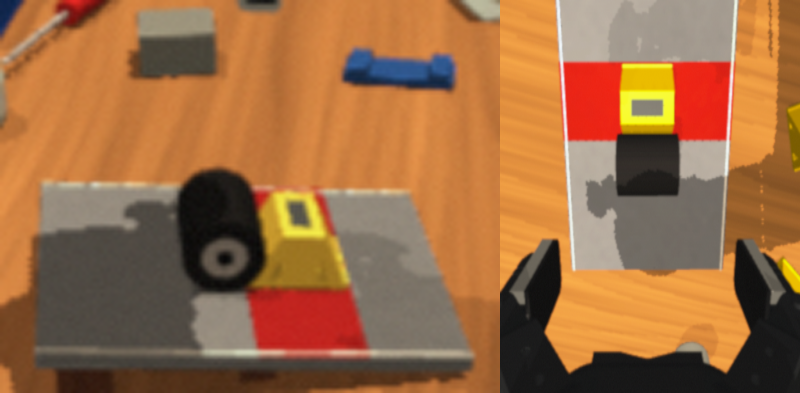

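```bash
python3 -m crank '[{"translation":[0,0,-1],"dr":[0,0,0],"jaw":0},{"translation":[0,0,0],"dr":[0,0,0],"jaw":0},{"translation":[0,0,0],"dr":[0,0,0],"jaw":0},{"translation":[0,0,0],"dr":[0,0,0],"jaw":0},{"translation":[0,0,0],"dr":[0,0,0],"jaw":0},{"translation":[0,0,0],"dr":[0,0,0],"jaw":0},{"translation":[0,0,0],"dr":[0,0,0],"jaw":0},{"translation":[0,0,0],"dr":[0,0,0],"jaw":0},{"translation":[0,0,0],"dr":[0,0,0],"jaw":0},{"translation":[0,0,0],"dr":[0,0,0],"jaw":0},{"translation":[0,0,0],"dr":[0,0,0],"jaw":0},{"translation":[0,0,0],"dr":[0,0,0],"jaw":0}]';python3 fin.py 17; python3 cb.py wrist17.npz; python3 -c "
from workcell import close_job;print(close_job())"
```

```text
clock: 21.15
tool_pos: [565.2, 17.2, 168.6]
tcp_rot: [-0.335, 3.016, 0.017]
wrist_force: [0.3, 0.4, -0.6]
opening: 85.5
roller board x,h,yaw [45.37371967 23.06000528] 0.1879219989205586 y [-29.744706    27.50363881] 0.46117640146716044
top 1009 [[0.2, -1.7], [26.9, 49.0], 0.1] 35.01079477307722 all [[1.0, 12.0], [76.2, 60.6], 89.8]
red [[-0.3, -2.2], [62.0, 179.0], 0.1] [-8.31662787e-04  3.24745381e-04  9.99999601e-01] -0.48648433036692834
the job is handed in; nothing more can be done
None
```

The chock and the black roller are in place on the drip board and the job is handed in, at about 21 s on the robot's clock. I took the leftmost chock, set it on the red band and let go. Then I laid the black roller on its uphill side, slid it into contact, released it and backed off.

**Last checks (wrist camera):**
- **Chock:** it sits within about 0.5 mm of the middle of the band and 0.1° off square to the board.
- **Roller:** its centre is about 45 mm uphill of the chock, it is in line to within 0.6 mm and 0.2°, and it lies on the board. It had not moved between two looks about 1 s apart.
- **Wooden roller:** I never approached it. I did not measure it again at the end, but pictures taken partway through showed it unmoved.

**What failed or disagreed:**
- **Missed first grasp:** the fingers shut just above the chock without touching it. They sat about 42 mm higher than the reported tool position, so I allowed for that in every later move.
- **Chock nudged:** sliding the roller into contact pushed the chock about 0.3 mm.
- **Camera offsets:** the side and wrist cameras disagreed by up to 4 mm along the band, so I judged positions relative to one another within one picture.

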